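Hang a small parts bin on the bench rail

ROBOT

A 6-joint arm with a two-finger parallel gripper is mounted at the origin on a cart in front of the work surface, level with it; the furniture and walls round the work are solid. World frame = base frame: x ahead of the robot, y to its left, z up, the work surface at z = 0. Lengths are in m, angles in rad, forces in N, time in s.
With the tool pointing down it reaches from about 0.4 to 0.825 m from the base axis. Payload 7 kg.
Tool frame: the origin (TCP) lies at the very end of the fingers, on their centre line; the grasp point (between the pads) lies 19 mm behind it (tcp_to_grasp is the distance from the TCP to the grasp point, in m); x points along the fingers, z is the direction in which the jaws open and shut, and the axes are right-handed (so a half turn about x gives the same grasp; the last joint's range is limited). The gripper opens to 88 mm and grips with 3 to 60 N. Pads are 19 mm wide; open, the fingers measure 130 mm over their backs; the gripper's body (78 mm by 193 mm) begins 47 mm behind the grasp point.
Start: joints at [-1.004, 0.359, 0.012, 0, -1.224, -0.288], TCP at [0.186, -0.649, 0.227] pointing down, gripper open.
Joint ranges: [-3.07, 3.07], [-1.43, 2.12], [-1.02, 1.25], [-3.03, 1.67], [-3.05, -0], [-3.03, 3.03]. Speed limits (rad/s): [2.39, 2.39, 3.01, 3.14, 3.14, 3.14].

INTERFACE

Orientations are given as [roll, pitch, yaw] about the fixed x, y, z axes, in that order (R = Rz(yaw) Ry(pitch) Rx(roll)).
In Python, from station import get_state, grab_frame, job_done, tcp_to_grasp gives the robot as it stands. The module is installed in compiled form; this text tells all that it offers.
- The arm moves only by the shell command python3 -m crank 'ROWS' [FORCE]. ROWS is JSON, a list of rows, each a list of 7 numbers: the shift along the tool's x, y, z in m, then the turn, a rotation vector about the tool's x, y, z in rad, then the opening, from 0 (shut) to 1 (fully open). In form: [[x, y, z, wx, wy, wz, fingers], ...]. A call has 1 to 10 rows; each row is the pose to reach, as a shift and turn from the pose commanded when the call began, along the tool's axes at that moment; what a row does not reach only later rows make up. A row lasts 1/8 s, in which the tool goes at most 62.5 mm and 10.7 degrees, less where a joint would pass 70% of its speed; a pose out of reach is approached as far as the arm can. A call with a gripper value outside its range is refused whole. The fingers move at their own pace and stop on an object; FORCE is the grip in N (left out, the last holds). Time passes only in rows, so rows that repeat a pose let the fingers close. It gives the time, the measured TCP pose, the force and the opening at its end, in the units of the state.
- get_state(): the state, without advancing time (a new reading comes with each control period).
- grab_frame(name): name is "scene" or "top" or "wrist"; returns a dict with "pixels" (384x512x3 uint8, red, green, blue), "vfov" (degrees; the focal length in pixels is half the picture's height over the tangent of half this angle, whatever the lens; pixels are square), "cx", "cy" (the principal point, pixels), "extrinsics" (4x4, takes a point from world to camera coordinates). Camera axes: x right, y up, looking along -z (the intrinsics and any distortion apply to the point x, -y, -z); pixel columns grow to the right and rows downward; lengths in m; the calibration is good to about 2 mm. The wrist camera is an equidistant fisheye: a pixel r from the principal point sees the ray r / f radians off the axis. A picture is of the moment at which its call begins. There is no depth.
- job_done(): hands the job in, once; it reports no verdict.
The state is a dict: "t": time; "q": joint angles; "qd": joint speeds; "joint_efforts": joint torques, N m; "eef_pos": TCP position; "ee_rot": TCP orientation; "force": force on the tool from outside, world axes, zero at the start; "moment": the same for the moment, N m; "width": finger opening in m.
Only numpy, scipy, OpenCV 4.12 (cv2) and the standard library are available. Lean on these libraries where they do the work, as an engineer would, in place of code of your own. Each camera call takes 0.05 s, during which the arm holds its last target.

TASK

Hang the empty grey parts bin on the round rail of the bench stand. Tip the bin's front up, hook the lip at the top of its back over the rail, then swing it down so that the foot at the bottom of its back passes under the lower bar and the bin hangs level with its back flat against that bar; let go and do not disturb the bottle, the cup or the vial standing nearby.

Things in the scene. Friction and masses are not known exactly. Their poses are not given: they have to be found in the camera images.
- bin_center (a point): Centre of the loose grey open-topped bin, 30 mm above its underside. x to the bin's back (side with the lip), y across, z up; starts upright, back turned away from the robot within 30 deg. 62 mm wide (y), 60 mm high at the back; front face at x=-40 mm, back face at x=+35 mm. Flat side walls 3 mm thick, 52 mm high, to grip across the 62 mm width. 0.1 to 0.2 kg.
- bin_lip (a point): Middle of the underside of the web at the top of the bin's back (bin axes), 43 mm behind and 30 mm above bin_center. The web runs back 16 mm from the back face to a lip 3 mm thick that turns down 10 mm; so a channel 16 mm wide, open below, lies between back wall and lip over the whole width. This web rests on the rail, with the lip behind the rail.
- bin_foot (a point): Rear top edge of the foot, a 4 mm thick ledge that sticks out 8 mm behind the bin's back face at its bottom, over the whole width (bin axes). It must end under the stand's lower bar, 4 mm clear. Lowered upright it would land on the bar: while the lip goes over the rail the bottom must be swung out to the front by 12 deg or more (20 to 25 is comfortable).
- stand: Fixed stand: plywood base 125x200x18 mm with two aluminium uprights (150 mm high, at x=+8 to +22, y=+-79 to +-89 mm). Origin: centre of the base's underside, on the table. x goes through the stand to its rear, away from the robot; y along the rail; z up. The uprights carry a round steel rail and, fixed below it, a flat lower bar, clamped at an adjustable height.
- rail_lowest (a point): Point on the stand (its axes), 115 mm up: lowest place of the rail's axis. The rail, 8 mm thick, 150 mm long along y, lies straight between this point and rail_highest; its true height is NOT reported: feel for it or look. It is held by end plates (inner faces y=+-73, x=-12 to +24 mm, from 50 below to 8 mm above its axis). Open space behind and above it.
- rail_highest (a point): Point on the stand, 140 mm up: highest place of the rail's axis. The lower bar moves with the rail, 41 to 48 mm below the rail's axis, x=-12 to -4 mm of the stand. Hung right, the bin's back face lies on the bar's front face: bin_center is 47 mm in front of (x) and 26 mm below the rail's axis. Once hooked and let go, the bin's own weight pulls it flat.
- glue_bottle: white dropper bottle, 38 x 47 x 110 mm, standing; origin at the centre of its underside; bystander
- gel_cup: green cup with clear lid, 59 mm wide, 49 mm high; origin at the centre of its underside; bystander
- vial_i: open vial, 38 mm wide, 60 mm high; origin at the centre of its underside; bystander
Mind the look-alikes: they are no part of the job. What is shaped like the part that bears bin_center but blue is not meant.

How it is judged:
By the outcome, as a careful person would: the job done as asked, in the order asked, and still so for the second after the job is handed in, with the robot touching nothing.
It also fails if it takes over 46 s, if anything falls off the work surface, if the arm or the gripper's body presses on something with over 40 N, if the wrist force passes 120 N, or if a joint passes its speed limit or range.

## Working session

There is one attempt and no reset: what is moved stays moved. The work goes in short steps, Python scripts to look and compute and a shell command to move; the robot and the scene stay as the last step left them, time stands still between calls to the robot, and variables do not carry over. Pictures are saved under pics/ and viewed, and the job is handed in when it is done.

```bash
mkdir -p pics; ls
python3 - <<'E'
from station import *
import cv2,numpy as np
print(get_state()); print(tcp_to_grasp)
for n in ["scene","top","wrist"]:
    f=grab_frame(n); cv2.imwrite(f"pics/{n}0.png",f["pixels"][:,:,::-1])
    print(n,f["vfov"],f["cx"],f["cy"],np.round(f["extrinsics"],4).tolist())
    np.savez(f"pics/{n}0.npz",**f)
E
```

```text
pics
{'t': 0.0, 'q': array([-1.00388490e+00,  3.59355429e-01,  1.10601625e-02, -3.74873585e-04,
       -1.22409716e+00, -2.88106503e-01]), 'qd': array([-5.50457711e-05, -1.80577600e-06,  5.20721183e-04,  1.22235596e-04,
       -8.92145533e-04,  1.15288170e-03]), 'joint_efforts': array([-2.29733712e-03, -5.82719493e+01,  2.93039292e+01,  6.99709520e+00,
        6.66759574e-03, -1.18232870e-04]), 'eef_pos': array([ 0.18561418, -0.64846395,  0.22563914]), 'ee_rot': array([0.07082796, 1.56916178, 1.92030155]), 'force': array([-0.23553956, -0.35946136, -0.41796432]), 'moment': array([-0.01596623,  0.06285829, -0.0096263 ]), 'width': 0.08749321779838282}
0.0188
scene 53.02444948086663 259.1274764525667 187.5087603994123 [[-0.6766, -0.7363, -0.0123, 0.3374], [0.3535, -0.3393, 0.8717, -0.2952], [-0.646, 0.5855, 0.4898, -0.7812], [0.0, 0.0, 0.0, 1.0]]
top 53.594329364169 255.53628171578882 189.4338046819423 [[-0.0193, -0.9998, 0.0037, -0.052], [0.9977, -0.0191, 0.0644, -0.5402], [-0.0643, 0.0049, 0.9979, -1.1773], [0.0, 0.0, 0.0, 1.0]]
wrist 65.70646984690485 250.72515112547697 191.75263239196954 [[-0.2753, 0.9613, 0.0018, 0.6745], [-0.9303, -0.266, -0.2524, 0.0302], [-0.2422, -0.0712, 0.9676, -0.3886], [0.0, 0.0, 0.0, 1.0]]
```

View pics/scene0.png

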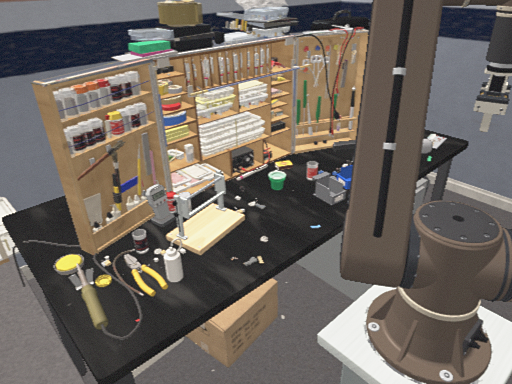

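View pics/top0.png

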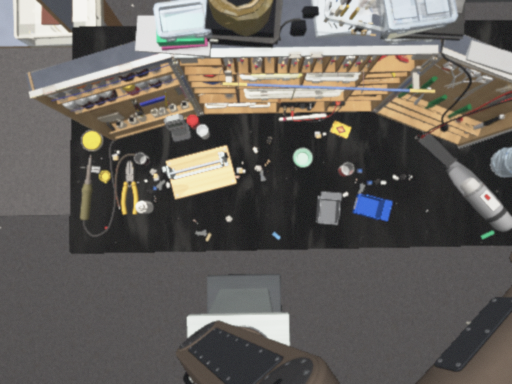

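View pics/wrist0.png

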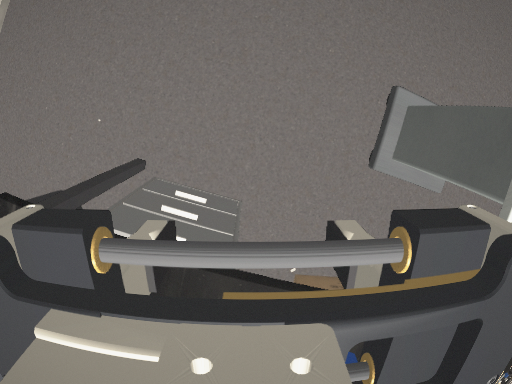

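Scene: stand at about (205,215), grey bin at (330,187), blue bin at (350,175), cup at (277,180). Top: stand base at (200,172), grey bin at (328,208), blue bin at (373,207), cup at (302,158), vial at (347,169), bottle at (145,207). I'll zoom in next.

Run:
```python
import cv2,numpy as np
t=np.load("pics/top0.npz")["pixels"][:,:,::-1]; s=np.load("pics/scene0.npz")["pixels"][:,:,::-1]
a=cv2.resize(t[140:240,290:400],None,fx=7,fy=7,interpolation=cv2.INTER_CUBIC)[:600]
b=cv2.resize(t[140:205,155:245],None,fx=8,fy=8,interpolation=cv2.INTER_CUBIC)
c=cv2.resize(s[160:215,265:365],None,fx=8,fy=8,interpolation=cv2.INTER_CUBIC)
d=cv2.resize(s[160:255,150:250],None,fx=6,fy=6,interpolation=cv2.INTER_CUBIC)
for n,i in zip("abcd",[a,b,c,d]): cv2.imwrite(f"pics/z0{n}.png",i)
```

```text
(no output)
```

View pics/z0a.png

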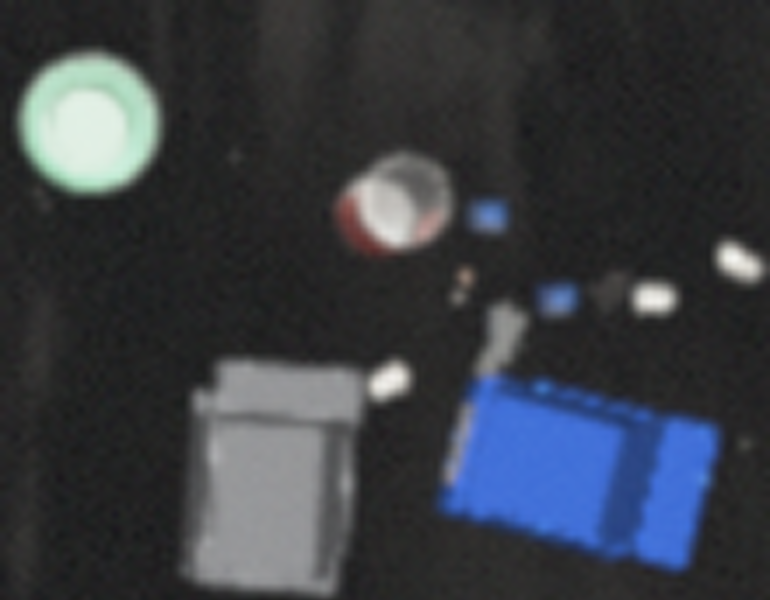

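View pics/z0b.png

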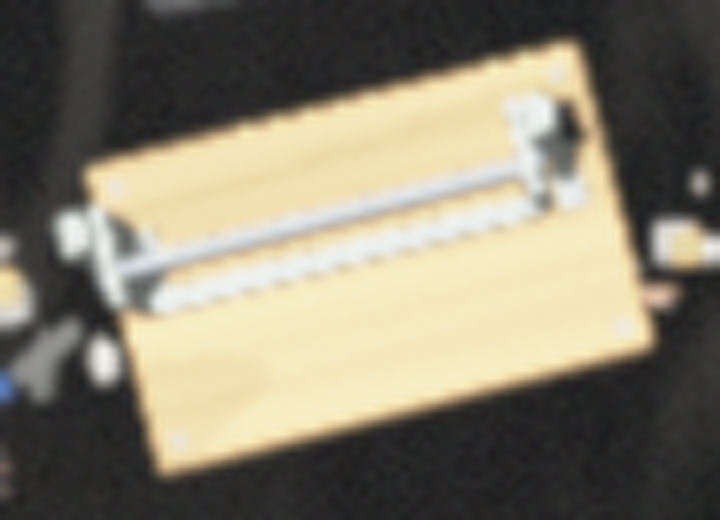

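View pics/z0c.png

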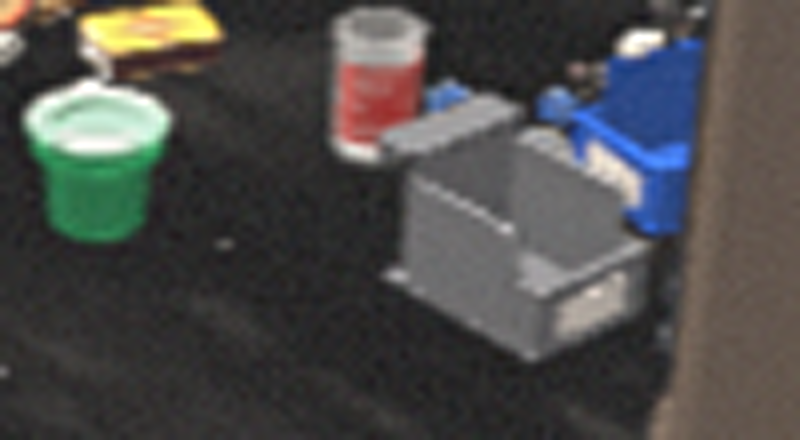

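View pics/z0d.png

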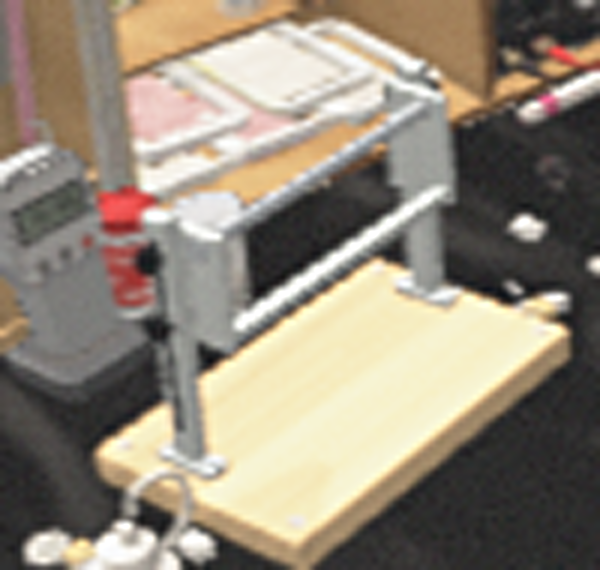

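```bash
cat > h.py <<'E'
import cv2,numpy as np
def K(f):
    return f["pixels"].shape[0]/2/np.tan(np.radians(float(f["vfov"]))/2)
def proj(f,P):
    P=np.atleast_2d(P);E=f["extrinsics"];c=P@E[:3,:3].T+E[:3,3];k=K(f)
    return np.c_[f["cx"]+k*c[:,0]/-c[:,2],f["cy"]-k*c[:,1]/-c[:,2]]
def ray(f,uv,fish=False):
    uv=np.atleast_2d(uv).astype(float);E=f["extrinsics"];k=K(f)
    d=np.c_[(uv[:,0]-f["cx"])/k,-(uv[:,1]-f["cy"])/k,-np.ones(len(uv))]
    if fish:
        r=np.hypot(d[:,0],d[:,1]);s=np.where(r>1e-9,np.sin(r)/np.maximum(r,1e-9),1)
        d=np.c_[d[:,0]*s,d[:,1]*s,-np.cos(r)]
    d=d@E[:3,:3];o=-E[:3,:3].T@E[:3,3]
    return o,d/np.linalg.norm(d,axis=1)[:,None]
def onz(f,uv,z,fish=False):
    o,d=ray(f,uv,fish);return o+d*((z-o[2])/d[:,2])[:,None]
def tri(obs):
    A=np.zeros((3,3));b=np.zeros(3)
    for o,d in obs:
        M=np.eye(3)-np.outer(d,d);A+=M;b+=M@o
    p=np.linalg.solve(A,b);return p,[np.linalg.norm((np.eye(3)-np.outer(d,d))@(p-o)) for o,d in obs]
E
python3 - <<'E'
from h import *
T=dict(np.load("pics/top0.npz"));S=dict(np.load("pics/scene0.npz"))
t=T["pixels"]
hsv=cv2.cvtColor(t,cv2.COLOR_RGB2HSV)
roi=np.zeros(t.shape[:2],np.uint8);roi[135:210,160:245]=1
m=((hsv[...,0]>10)&(hsv[...,0]<32)&(hsv[...,1]>45)&(hsv[...,2]>130)).astype(np.uint8)*roi
m=cv2.morphologyEx(m,cv2.MORPH_OPEN,np.ones((3,3)))
m=cv2.morphologyEx(m,cv2.MORPH_CLOSE,np.ones((15,15)))
c=max(cv2.findContours(m,0,2)[0],key=cv2.contourArea)
bx=cv2.boxPoints(cv2.minAreaRect(c));print(bx)
P=onz(T,bx,0.018);print(P.round(4));
print("sides",[np.linalg.norm(P[i]-P[i-1]).round(4) for i in range(4)], "centre",P.mean(0))
C=onz(T,[(165.6,161),(227.25,145),(236.5,183.5),(175,199.4)],.018);print("hand",C.round(4),C.mean(0))
print("sides",[np.linalg.norm(C[i]-C[i-1]).round(4) for i in range(4)])
for a,b in [(0,1),(3,2),(0,3),(1,2)]:
  d=C[b]-C[a];print(a,b,np.degrees(np.arctan2(d[1],d[0])))
# rail ends in top and scene: hand
# gray bin mask
roi[:]=0;roi[185:232,310:345]=1
g=((hsv[...,1]<40)&(hsv[...,2]>65)&(hsv[...,2]<190)).astype(np.uint8)*roi
c=max(cv2.findContours(g,0,2)[0],key=cv2.contourArea)
bx=cv2.boxPoints(cv2.minAreaRect(c));print("bin",bx,cv2.boundingRect(c))
# hand web corners (z0a/7+(290,140))
f=lambda L:np.array(L)/7+np.array([290,140])-.0
W=onz(T,f([(218,360),(362,370),(362,425),(213,412)]),.063);print("web",W.round(4),[np.linalg.norm(W[i]-W[i-1]).round(4) for i in range(4)])
F=onz(T,f([(183,577),(335,593)]),.052);print("front52",F.round(4),np.linalg.norm(F[0]-F[1]))
cup=onz(T,f([(90,123)]),.049);print("cup",cup)
v=onz(T,f([(405,200)]),.06);print("vial",v)
E
```

```text
[[164.11569 160.30334]
 [234.98203 141.9306 ]
 [245.11313 181.00772]
 [174.2468  199.38046]]
[[ 6.366e-01  2.242e-01  1.800e-02]
 [ 6.910e-01 -2.000e-04  1.800e-02]
 [ 5.662e-01 -3.010e-02  1.800e-02]
 [ 5.127e-01  1.929e-01  1.800e-02]]
sides [np.float64(0.1278), np.float64(0.2309), np.float64(0.1283), np.float64(0.2294)] centre [0.60161977 0.09668095 0.018     ]
hand [[ 0.6343  0.2195  0.018 ]
 [ 0.6816  0.0244  0.018 ]
 [ 0.5589 -0.0029  0.018 ]
 [ 0.5126  0.1906  0.018 ]] [0.59684162 0.10788215 0.018     ]
sides [np.float64(0.1251), np.float64(0.2008), np.float64(0.1258), np.float64(0.1989)]
0 1 -76.36600212151927
3 2 -76.53910841791829
0 3 -166.6329702521095
1 2 -167.46486732147193
bin [[315.03552 223.50252]
 [317.42133 190.10152]
 [344.35535 192.02538]
 [341.96954 225.42638]] (316, 191, 29, 35)
web [[ 0.5263 -0.2604  0.063 ]
 [ 0.5208 -0.3225  0.063 ]
 [ 0.497  -0.3217  0.063 ]
 [ 0.5039 -0.2576  0.063 ]] [np.float64(0.0226), np.float64(0.0623), np.float64(0.0238), np.float64(0.0645)]
front52 [[ 0.4329 -0.2443  0.052 ]
 [ 0.4247 -0.3101  0.052 ]] 0.06626556254050874
cup [[ 0.63251703 -0.20978501  0.049     ]]
vial [[ 0.59459703 -0.34445958  0.06      ]]
```

The stand's base fits 125x200 mm at (0.597, 0.108), yaw about 13°. The bin's web fits 62 mm at about (0.469, -0.284), yaw about -7°. Next I'll triangulate the rail height and plan the approach above the bin.

```bash
cat >> h.py <<'E'
from scipy.spatial.transform import Rotation as Ro
def yawR(y): return Ro.from_euler('z',y,degrees=True).as_matrix()
def rel(p0,R0,p1,R1):
    return np.r_[R0.T@(p1-p0),Ro.from_matrix(R0.T@R1).as_rotvec()]
def Rs(st): return Ro.from_euler('xyz',st["ee_rot"]).as_matrix()
def toolR(Rb,tilt,s=1):
    # tool x in bin axes: forward by tilt deg, down; z=s*bin y
    t=np.radians(tilt);x=Rb@np.array([np.sin(t),0,-np.cos(t)]);z=s*Rb[:,1];return np.c_[x,np.cross(z,x),z]
E
python3 - <<'E'
from h import *
from station import get_state
T=dict(np.load("pics/top0.npz"));S=dict(np.load("pics/scene0.npz"))
g=lambda L,k,o:(np.array(L)+.5)/k-.5+np.array(o)
# rail: plane through the scene line, cut with plane through the top line
ta,tb=g([(125,268),(527,170)],8,(155,140)); sa,sb=g([(237,228),(425,112)],6,(150,160))
for L in (0,.45):
  o1,d1=ray(T,[ta+L,tb+L]);o2,d2=ray(S,[sa+L,sb+L])
  for a in (d1[0],d1[1]):
    n=np.cross(d2[0],d2[1]);s=n@(o2-o1)/(n@a);print("rail end",(o1+s*a).round(4))
st=get_state();R=Rs(st);print(R.round(3))
Rb=yawR(-7)
for s in (1,-1):
  R1=toolR(Rb,15,s); p1=np.array([.470,-.284,.20])
  print(s,rel(st["eef_pos"],R,p1,R1).round(4))
E
```

```text
rail end [0.5827 0.1796 0.1348]
rail end [0.615  0.0364 0.1354]
rail end [0.5815 0.1785 0.1339]
rail end [0.6138 0.0353 0.1343]
[[-0.    -0.961 -0.275]
 [ 0.001 -0.275  0.961]
 [-1.     0.     0.001]]
1 [ 0.0261 -0.3737  0.2723  0.3984  0.0537 -0.2587]
-1 [ 0.0261 -0.3737  0.2723 -2.7198  0.3586  0.0745]
```

```bash
python3 -m crank '[[0.02,-0.37,0.272,0.398,0.054,-0.259,1],[0.02,-0.37,0.272,0.398,0.054,-0.259,1],[0.02,-0.37,0.272,0.398,0.054,-0.259,1],[0.02,-0.37,0.272,0.398,0.054,-0.259,1],[0.02,-0.37,0.272,0.398,0.054,-0.259,1],[0.02,-0.37,0.272,0.398,0.054,-0.259,1],[0.02,-0.37,0.272,0.398,0.054,-0.259,1],[0.02,-0.37,0.272,0.398,0.054,-0.259,1],[0.02,-0.37,0.272,0.398,0.054,-0.259,1]]'
python3 - <<'E'
from h import *
from station import *
st=get_state();print(st["t"],st["eef_pos"],st["q"].round(3));print(Rs(st).round(3), toolR(yawR(-7),15).round(3))
f=grab_frame("wrist");np.savez("pics/w1.npz",**f);cv2.imwrite("pics/w1.png",f["pixels"][:,:,::-1])
f=grab_frame("top");np.savez("pics/t1.npz",**f);cv2.imwrite("pics/t1.png",f["pixels"][:,:,::-1])
E
```

```text
t: 1.27
eef_pos: [0.4673, -0.284, 0.2064]
ee_rot: [-1.576, 1.308, -0.124]
force: [-0.1, -0.3, 0.5]
width: 0.0876
1.275 [ 0.46727692 -0.28398286  0.20636021] [-0.203  0.023 -0.481 -0.029 -0.805 -1.469]
[[ 0.257 -0.959  0.118]
 [-0.032  0.114  0.993]
 [-0.966 -0.259 -0.001]] [[ 0.257 -0.959  0.122]
 [-0.032  0.118  0.993]
 [-0.966 -0.259  0.   ]]
```

View pics/w1.png

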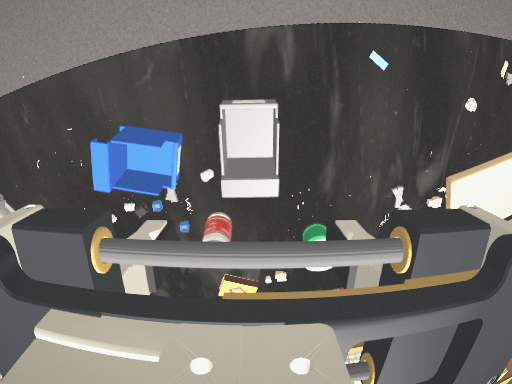

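The wrist view shows the bin at about (250,150): web at rows 178–196, front edge at row 101, walls at columns 221 and 279.

Run:
```python
from h import *
W=dict(np.load("pics/w1.npz"));p=W["pixels"]
cv2.imwrite("pics/w1z.png",cv2.resize(p[92:204,205:295],None,fx=5,fy=5,interpolation=cv2.INTER_CUBIC)[:,:,::-1])
gr=cv2.cvtColor(p,cv2.COLOR_RGB2GRAY)
for r in (104,112,125,140,150,165,183,192): print(r,gr[r,214:286:1].tolist())
```

```text
104 [57, 57, 54, 55, 51, 86, 139, 153, 155, 156, 159, 161, 165, 162, 167, 167, 170, 170, 174, 173, 176, 179, 180, 183, 183, 184, 187, 189, 191, 192, 192, 194, 196, 197, 197, 198, 199, 200, 201, 200, 204, 205, 204, 205, 210, 211, 211, 211, 212, 211, 213, 213, 213, 214, 214, 214, 214, 215, 215, 215, 216, 214, 213, 176, 101, 54, 54, 58, 56, 52, 54, 52]
112 [55, 54, 53, 56, 55, 51, 204, 240, 159, 133, 139, 221, 226, 228, 229, 228, 228, 228, 229, 229, 229, 229, 230, 229, 230, 230, 231, 230, 230, 230, 231, 231, 231, 231, 231, 231, 233, 233, 232, 232, 233, 233, 234, 234, 233, 233, 234, 234, 234, 234, 235, 234, 234, 236, 235, 235, 236, 236, 227, 168, 103, 169, 231, 207, 74, 56, 56, 55, 57, 57, 54, 52]
125 [55, 55, 52, 57, 118, 225, 237, 127, 132, 133, 131, 171, 229, 229, 230, 230, 229, 230, 231, 230, 231, 231, 231, 232, 232, 232, 231, 231, 232, 232, 233, 233, 233, 232, 233, 233, 233, 233, 234, 233, 234, 234, 235, 235, 235, 235, 236, 236, 237, 237, 237, 237, 237, 238, 238, 238, 238, 239, 232, 134, 104, 99, 131, 217, 230, 145, 55, 55, 53, 55, 51, 54]
140 [57, 58, 58, 58, 64, 148, 232, 231, 141
[... 1014 characters left out ...]
3 [60, 65, 61, 61, 63, 58, 75, 211, 232, 231, 232, 232, 232, 232, 233, 234, 234, 235, 235, 235, 235, 235, 236, 236, 236, 237, 238, 237, 238, 238, 238, 238, 239, 239, 239, 239, 239, 240, 240, 240, 241, 241, 241, 241, 242, 241, 242, 242, 242, 242, 242, 243, 243, 243, 243, 243, 243, 244, 244, 244, 244, 244, 244, 244, 231, 110, 54, 54, 54, 53, 55, 55]
192 [66, 62, 63, 62, 62, 64, 64, 122, 221, 233, 233, 233, 232, 234, 234, 234, 235, 235, 235, 236, 236, 236, 236, 236, 237, 237, 238, 238, 238, 239, 239, 239, 240, 239, 240, 241, 240, 241, 241, 241, 241, 241, 241, 242, 242, 242, 242, 242, 243, 243, 242, 243, 243, 243, 243, 244, 244, 244, 244, 244, 244, 244, 244, 245, 175, 76, 57, 58, 55, 54, 55, 56]
```

View pics/w1z.png

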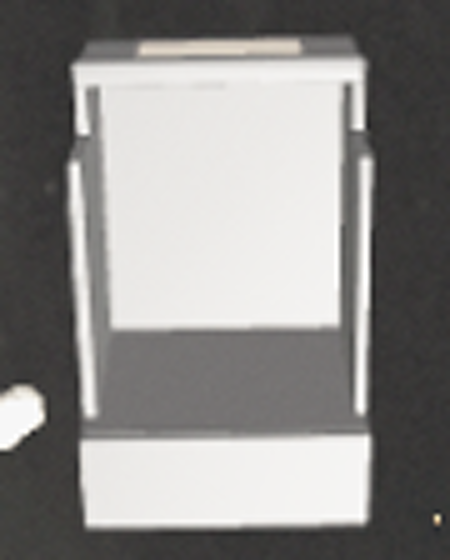

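Run:
```python
from h import *
W=dict(np.load("pics/w1.npz"));
g=lambda L:(np.array(L)+.5)/5-.5+np.array([205,92])
for z in (.060,.063):
  C=onz(W,g([(82,437),(371,434),(368,523),(86,527)]),z,True)
  print(z,C.round(4).tolist(),"w",np.linalg.norm(C[0]-C[1]).round(4),np.linalg.norm(C[3]-C[2]).round(4),"d",np.linalg.norm(C[0]-C[3]).round(4),np.linalg.norm(C[1]-C[2]).round(4))
  print("mid front/rear",C[:2].mean(0),C[2:].mean(0)); 
  for a,b in((0,1),(3,2)):
    y=C[b]-C[a];print("yaw",np.degrees(np.arctan2(-y[0],y[1])))
D=onz(W,g([(68,160),(374,157),(84,416),(368,414)]),.052,True)
print("wall tops",D.round(4).tolist(),np.linalg.norm(D[0]-D[1]),np.linalg.norm(D[2]-D[3]))
```

```text
0.06 [[0.4999, -0.3205, 0.06], [0.5064, -0.2595, 0.06], [0.5282, -0.2617, 0.06], [0.5219, -0.3234, 0.06]] w 0.0614 0.0619 d 0.0222 0.0219
mid front/rear [ 0.5031238  -0.29001545  0.06      ] [ 0.52504979 -0.29254745  0.06      ]
yaw -6.086155026218004
yaw -5.799574257502016
0.063 [[0.4984, -0.32, 0.063], [0.5048, -0.2596, 0.063], [0.5264, -0.2619, 0.063], [0.5202, -0.3228, 0.063]] w 0.0607 0.0613 d 0.022 0.0217
mid front/rear [ 0.50159858 -0.28982186  0.063     ] [ 0.52328977 -0.29232675  0.063     ]
yaw -6.086155026218035
yaw -5.799574257502001
wall tops [[0.4414, -0.3147, 0.052], [0.4481, -0.2536, 0.052], [0.4988, -0.3206, 0.052], [0.5056, -0.2594, 0.052]] 0.06150553395257419 0.061580704088175536
```

Run:
```python
from h import *
from station import get_state
W=dict(np.load("pics/w1.npz"));p=W["pixels"];h=cv2.cvtColor(p,cv2.COLOR_RGB2HSV)
m=((h[...,0]>100)&(h[...,0]<125)&(h[...,1]>120)).astype(np.uint8);m[200:]=0
c=max(cv2.findContours(m,0,2)[0],key=cv2.contourArea)[:,0]
Rb=yawR(-6);bc=np.array([.470,-.2868,.03])
for z in (.03,.052):
  B=(onz(W,c,z,True)-bc)@Rb; near=B[np.abs(B[:,0])<20e-3]; print(z,"nearest blue y",B[:,1].max(), "within finger x", near[:,1].max() if len(near) else None)
st=get_state();R=Rs(st)
R1=toolR(Rb,15);g=bc+Rb@np.array([0,0,.002]);tcp=g+R1[:,0]*.0188
print(tcp,rel(st["eef_pos"],R,tcp,R1).round(4))
```

```text
0.03 nearest blue y -0.07482129739222453 within finger x -0.07482129739222453
0.052 nearest blue y -0.06927575141432875 within finger x -0.06927575141432875
[ 0.47483914 -0.28730861  0.01384059] [ 0.1882  0.0417 -0.0006 -0.0153 -0.0055  0.0006]
```

```bash
python3 -m crank '[[0.05,0.012,-0.0006,-0.0153,-0.0055,0.0006,0.88],[0.1,0.022,-0.0006,-0.0153,-0.0055,0.0006,0.88],[0.13,0.029,-0.0006,-0.0153,-0.0055,0.0006,0.88],[0.13,0.029,-0.0006,-0.0153,-0.0055,0.0006,0.88],[0.13,0.029,-0.0006,-0.0153,-0.0055,0.0006,0.88]]' 30
python3 - <<'E'
from h import *
from station import *
f=grab_frame("wrist");np.savez("pics/w2.npz",**f);cv2.imwrite("pics/w2.png",f["pixels"][:,:,::-1])
st=get_state();R=Rs(st);Rb=yawR(-6);bc=np.array([.470,-.2868,.03])
R1=toolR(Rb,15);g=bc+Rb@np.array([0,0,.002]);tcp=g+R1[:,0]*.0188
print(st["eef_pos"],st["width"],rel(st["eef_pos"],R,tcp,R1).round(4))
E
```

```text
t: 2.0
eef_pos: [0.4727, -0.288, 0.0747]
ee_rot: [-1.573, 1.307, -0.108]
force: [1.2, 0.2, -0.2]
width: 0.0774
[ 0.47303969 -0.28790599  0.07518432] 0.0769917132224054 [ 0.0597  0.0144  0.0008 -0.0011 -0.001   0.0028]
```

View pics/w2.png

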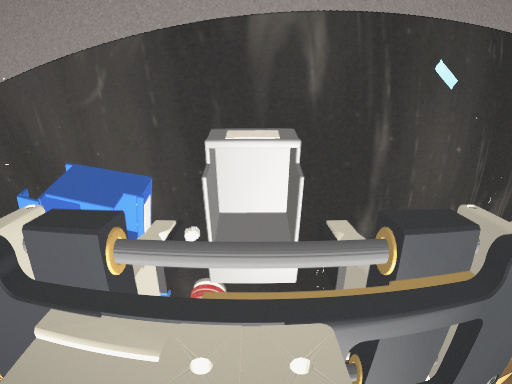

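The bin lies centred between the fingers: walls at columns 207 and 302, fingers at 170 and 335. I'll go down and close.

```bash
python3 -m crank '[[0.04,0.01,0.001,0,0,0,0.88],[0.059,0.0145,0.001,0,0,0,0.88],[0.059,0.0145,0.001,0,0,0,0.88],[0.059,0.0145,0.001,0,0,0,0.5],[0.059,0.0145,0.001,0,0,0,0.5],[0.059,0.0145,0.001,0,0,0,0.5],[0.059,0.0145,0.001,0,0,0,0.5]]' 30
python3 - <<'E'
from h import *
from station import *
st=get_state();print(st["eef_pos"],st["width"],st["force"])
E
```

```text
t: 2.92
eef_pos: [0.4746, -0.2865, 0.0143]
ee_rot: [-1.573, 1.306, -0.107]
force: [-3.1, 0.9, 8.1]
width: 0.062
[ 0.4745646  -0.28648667  0.01430152] 0.06198565300645231 [-3.12107362  0.91996531  8.11354656]
```

```bash
python3 -m crank '[[-0.02,-0.005,0,0,0,0,0.5],[-0.06,-0.016,0,0,0,0,0.5],[-0.12,-0.032,0,0,0,0,0.5],[-0.155,-0.0415,0,0,0,0,0.5],[-0.155,-0.0415,0,0,0,0,0.5]]'
python3 - <<'E'
from h import *
from station import *
st=get_state();print(st["t"],st["eef_pos"],st["width"],st["force"],st["moment"])
for n in("wrist","scene","top"):
  f=grab_frame(n);np.savez(f"pics/{n}3.npz",**f);cv2.imwrite(f"pics/{n}3.png",f["pixels"][:,:,::-1])
  if n=="scene": cv2.imwrite(f"pics/{n}3z.png",cv2.resize(f["pixels"][50:240,170:380,::-1],None,fx=3,fy=3,interpolation=cv2.INTER_CUBIC))
E
```

```text
t: 3.55
eef_pos: [0.4752, -0.2867, 0.1775]
ee_rot: [-1.576, 1.301, -0.11]
force: [0.1, -0.2, -2.7]
width: 0.0618
3.55 [ 0.47517193 -0.28669471  0.17747692] 0.06179872131889373 [ 0.08232675 -0.21423201 -2.70502401] [ 0.09538277  1.06345993 -0.04463924]
```

View pics/wrist3.png

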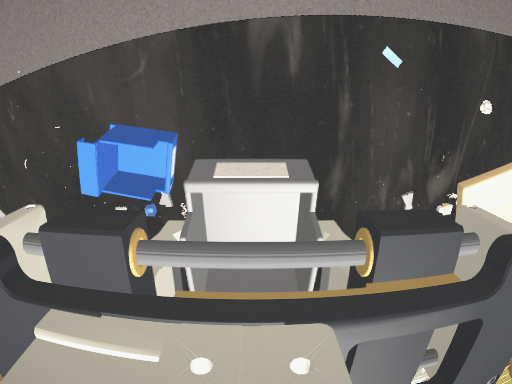

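View pics/scene3z.png

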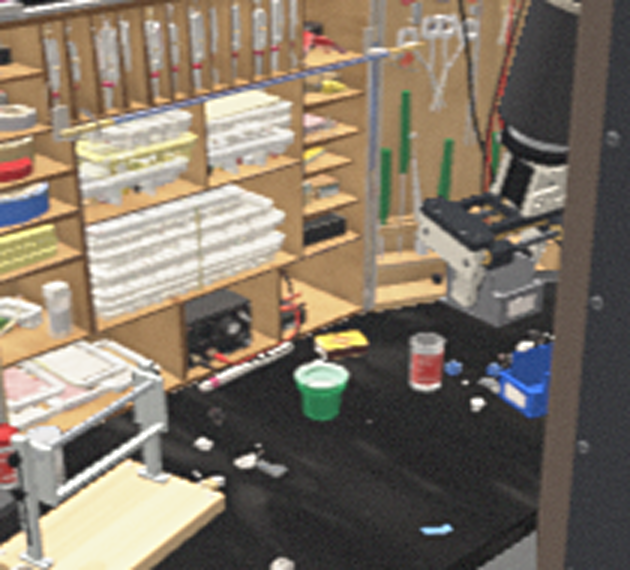

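Held at 62 mm, about 2.7 N (bin plus some bias). I'll check whether the bin turned in the grip by projecting its known front-bottom edge and comparing.

```bash
cat >> h.py <<'E'
# bin in tool frame (as grasped)
Rg=Ro.from_euler('xyz',[-1.573,1.306,-.107]).as_matrix();tg=np.array([.4746,-.2865,.0143])
_y=Rg[:,2]*[1,1,0];_y/=np.linalg.norm(_y);RbG=np.c_[np.cross(_y,[0,0,1]),_y,[0,0,1]]
BT_R=Rg.T@RbG
BT_p=Rg.T@(np.array([.470,-.2868,.030])-tg);BT_p[2]=0
def binpose(st): 
    R=Rs(st);return st["eef_pos"]+R@BT_p,R@BT_R
def projf(f,P):
    P=np.atleast_2d(P);E=f["extrinsics"];c=P@E[:3,:3].T+E[:3,3];k=K(f)
    h=np.hypot(c[:,0],c[:,1]);th=np.arctan2(h,-c[:,2])
    return np.c_[f["cx"]+k*th*c[:,0]/h,f["cy"]-k*th*c[:,1]/h]
E
python3 - <<'E'
from h import *
from station import *
st=get_state();print(BT_p,BT_R.round(3))
c,R=binpose(st);print(c,Ro.from_matrix(R).as_euler('xyz',degrees=True))
W=dict(np.load("pics/wrist3.npz"))
for q in [(-40,-31,-30),(-40,31,-30),(-40,-31,0),(-40,31,0)]:
  print(q,projf(W,c+R@(np.array(q)/1000)).round(1))
p=W["pixels"]
cv2.imwrite("pics/w3z.png",cv2.resize(p[150:240,175:330],None,fx=5,fy=5,interpolation=cv2.INTER_CUBIC)[:,:,::-1])
W=dict(np.load("pics/w1.npz"));b=np.array([.470,-.2868,.030]);
for q in [(-40,-31,-30),(-40,31,-30),(-40,-31,10),(-40,31,10),(54,31,30),(54,-31,30)]:
  print("w1",q,projf(W,b+yawR(-6)@(np.array(q)/1000)).round(1))
E
```

```text
[-0.0163414   0.00027621  0.        ] [[ 0.262 -0.001 -0.965]
 [-0.965 -0.    -0.262]
 [ 0.     1.    -0.001]]
[ 0.46816492 -0.28535235  0.18810175] [ 0.06857748  0.21466322 -6.06349226]
(-40, -31, -30) [[197.5 149.5]]
(-40, 31, -30) [[309.  149.7]]
(-40, -31, 0) [[187.2 173.8]]
(-40, 31, 0) [[319.9 174.1]]
w1 (-40, -31, -30) [[222.   99.1]]
w1 (-40, 31, -30) [[275.8  98.3]]
w1 (-40, -31, 10) [[218.5 107. ]]
w1 (-40, 31, 10) [[278.9 106.1]]
w1 (54, 31, 30) [[278.2 195.2]]
w1 (54, -31, 30) [[221.7 195.9]]
```

View pics/w3z.png

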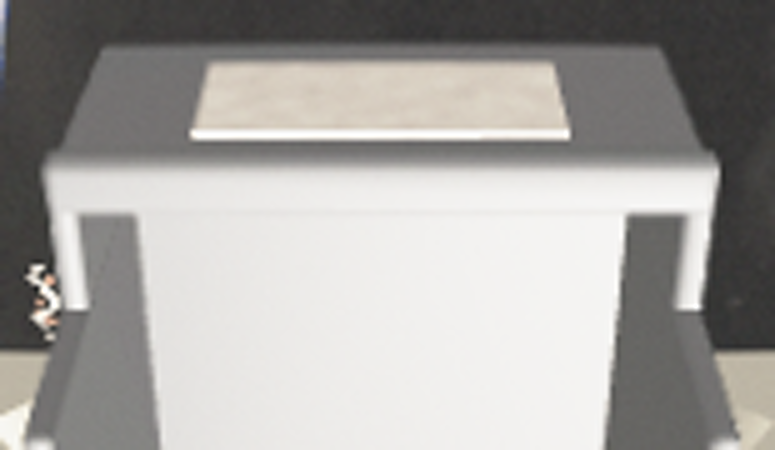

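The bin's front-bottom edge shows at row 159, but a rigid grip predicts 149.6, so it turned or slid a little in the grip. I'll fit its pose from the visible corners.

Run:
```python
from h import *
from station import *
from scipy.optimize import least_squares
W=dict(np.load("pics/wrist3.npz"));W1=dict(np.load("pics/w1.npz"))
st=get_state();R=Rs(st);t=st["eef_pos"]
g=lambda L:(np.array(L)+.5)/5-.5+np.array([175,150])
fb=g([(102,45),(660,45)]);ft=g([(45,165),(718,163)]);wt=g([(30,440),(735,440)])
g1=lambda L:(np.array(L)+.5)/5-.5+np.array([205,92])
b1=np.array([.470,-.2868,.030])
obs1=g1([(88,40),(354,37),(72,65),(366,60),(68,160),(374,157)])
def res(x,full=False,useW=True):
    th,dx,dz,dy,zt=x[:5];Rp=Ro.from_euler('y',th).as_matrix()  # +pitch = front up
    pts=np.array([(-.04,-.031,-.03),(-.04,.031,-.03),(-.04,-.031,zt),(-.04,.031,zt),(-.025,-.031,.022),(-.025,.031,.022)])
    gp=np.array([0,0,.002])
    q=(pts-gp)@Rp.T+gp+[dx,dy,dz]
    P=(q@BT_R.T+BT_p)@R.T+t
    r=(projf(W,P)-np.r_[fb,ft,wt])
    r1=projf(W1,b1+x[5:8]+pts@yawR(-6).T)-obs1
    if full: print(r.round(1).tolist(),"\n",r1.round(1).tolist())
    return np.r_[r.ravel(),r1.ravel(), (x[5:8]/.002)]
s=least_squares(res,[0,0,0,0,0,0,0,0],x_scale=[.1,.005,.005,.005,.01,.002,.002,.002]);print(np.degrees(s.x[0]),(s.x[1:]*1000).round(2));res(s.x,True)
s2=least_squares(lambda v:res(np.r_[v[0],0,0,v[1:]]),[0,0,0,0,0,0]);print(np.degrees(s2.x[0]),(s2.x[1:]*1000).round(2),s.cost,s2.cost)
```

```text
-1.0310184056976726 [ 3.92  2.41 -1.24 -0.23  0.06 -0.17 -0.44]
[[0.4, -0.5], [0.0, -0.3], [1.3, 0.2], [-1.2, 0.8], [-1.4, -0.2], [0.9, 0.0]] 
 [[-0.3, -0.5], [0.2, -0.7], [0.3, 0.2], [0.0, 0.3], [-0.3, 0.4], [0.0, 0.2]]
4.903607247502914 [-1.24  3.58 -0.18 -0.14 -0.62] 4.326272876526428 141.41494995779695
```

```bash
cat >> h.py <<'E'
def hyp(th,dx,dz):
    Rp=Ro.from_euler('y',th,degrees=True).as_matrix();gp=np.array([0,0,.002])
    # bin point p -> (p-gp)Rp+gp+d ; new BT
    R=BT_R@Rp;p=BT_p+BT_R@(gp-Rp@gp+np.array([dx,0,dz]));return p,R
E
python3 - <<'E'
from h import *
from station import *
st=get_state();R=Rs(st);t=st["eef_pos"]
T=dict(np.load("pics/top3.npz"));S=dict(np.load("pics/scene3.npz"))
pts=np.array([(-40,31,-30),(-40,-31,-30),(43,31,-30),(54,31,32),(54,-31,32),(-40,31,0),(-40,-31,0)])/1000
for h in (hyp(0,0,0),hyp(-1,.0039,.0024)):
  P=(pts@h[1].T+h[0])@R.T+t
  print("S",((proj(S,P)-[290,115]+.5)*8-.5).round(0).tolist());print("T",((proj(T,P)-[285,150]+.5)*8-.5).round(0).tolist())
cv2.imwrite("pics/s3z.png",cv2.resize(S["pixels"][115:170,290:380],None,fx=8,fy=8,interpolation=cv2.INTER_CUBIC)[:,:,::-1])
cv2.imwrite("pics/t3z.png",cv2.resize(T["pixels"][150:225,285:375],None,fx=8,fy=8,interpolation=cv2.INTER_CUBIC)[:,:,::-1])
E
```

```text
S [[378.0, 365.0], [493.0, 322.0], [219.0, 293.0], [208.0, 133.0], [324.0, 97.0], [385.0, 290.0], [501.0, 248.0]]
T [[320.0, 593.0], [499.0, 609.0], [338.0, 354.0], [377.0, 310.0], [566.0, 326.0], [337.0, 595.0], [521.0, 611.0]]
S [[369.0, 357.0], [484.0, 314.0], [211.0, 282.0], [203.0, 122.0], [319.0, 87.0], [377.0, 282.0], [493.0, 240.0]]
T [[322.0, 581.0], [501.0, 596.0], [341.0, 341.0], [380.0, 299.0], [570.0, 315.0], [339.0, 584.0], [523.0, 600.0]]
```

View pics/s3z.png

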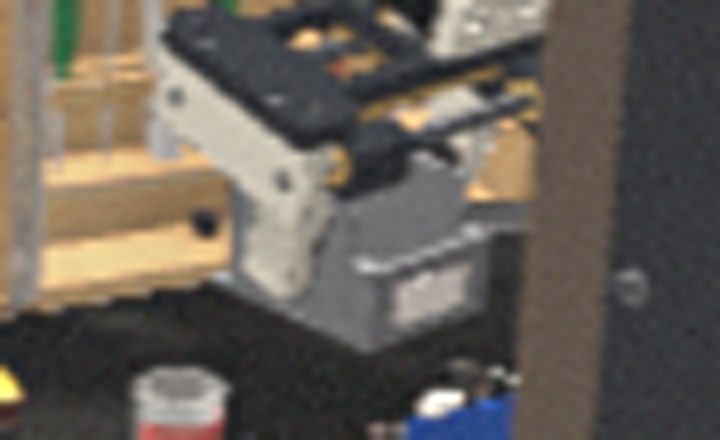

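View pics/t3z.png

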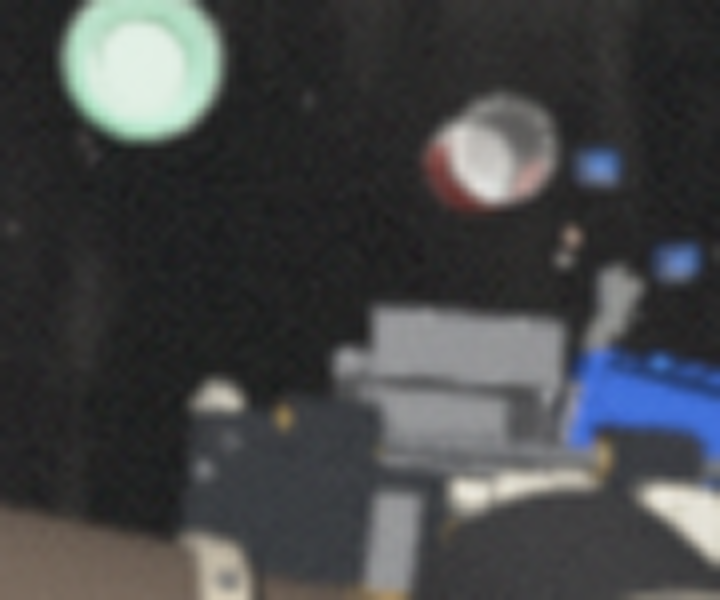

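The scene and top views agree with the shift: the bin sits about 3 mm back and 3 mm up in the grip, with little turn. Next I'll work out the waypoints: a high one 50 mm above pre-hook, then pre-hook, then seated.

```bash
cat >> h.py <<'E'
BP,BR=hyp(-1,.003,.003)
SO=np.array([.597,.108,0]);SY=12.9;H=.1345
def binT(xr,zr,th,H=H,y=0,up=0,SO=SO,SY=SY):
    """bin pose with the rail axis at bin-frame (xr,zr) mm, front tipped up th deg"""
    RS=yawR(SY);Rb=RS@Ro.from_euler('y',th,degrees=True).as_matrix()
    rail=SO+RS@np.array([0,y,0])+[0,0,H+up]
    return rail-Rb@(np.array([xr,0,zr])/1000),Rb
def toolT(c,Rb):
    R=Rb@BR.T;return c-R@BP,R
def railIn(st):
    R=Rs(st);c=st["eef_pos"]+R@BP;Rb=R@BR
    RS=yawR(SY);r=SO+[0,0,H];q=Rb.T@(r-c);th=Ro.from_matrix(RS.T@Rb).as_euler('zyx',degrees=True)
    return (q*1000).round(1),th.round(1)
E
python3 - <<'E'
from h import *
from station import *
st=get_state();R=Rs(st);t=st["eef_pos"];print(t,railIn(st))
a=toolT(*binT(43,-4,24,up=.05));b=toolT(*binT(43,-4,24))
print("hi tcp",a[0],rel(t,R,*a).round(4));print("b in a",rel(*a,*b).round(4))
T=dict(np.load("pics/top0.npz"));print("bottle",onz(T,[(145,207)],.1))
E
```

```text
[ 0.47262533 -0.28581636  0.17238529] (array([ 82.7, 404.7, -58.2]), array([-19. ,  -0.8,  -0.2]))
hi tcp [0.55392604 0.09812546 0.18805855] [-0.0045 -0.0429  0.3904 -0.3335 -0.0138  0.4286]
b in a [ 0.0493 -0.0085  0.      0.      0.      0.    ]
bottle [[0.48861502 0.26102593 0.1       ]]
```

```bash
python3 -m crank '[[-0.03,-0.012,0.03,-0.03,0,0.04,0.5],[-0.04,-0.03,0.08,-0.08,0,0.1,0.5],[-0.044,-0.053,0.135,-0.14,0,0.18,0.5],[-0.044,-0.053,0.19,-0.2,-0.01,0.26,0.5],[-0.044,-0.053,0.245,-0.26,-0.01,0.34,0.5],[-0.044,-0.053,0.3,-0.3335,-0.0138,0.4286,0.5],[-0.044,-0.053,0.35,-0.3335,-0.0138,0.4286,0.5],[-0.044,-0.053,0.38,-0.3335,-0.0138,0.4286,0.5],[-0.03,-0.05,0.39,-0.3335,-0.0138,0.4286,0.5],[-0.0045,-0.043,0.39,-0.3335,-0.0138,0.4286,0.5]]' 30
python3 -m crank '[[0,0,0,0,0,0,0.5],[0,0,0,0,0,0,0.5],[0,0,0,0,0,0,0.5]]'
python3 - <<'E'
from h import *
from station import *
st=get_state();R=Rs(st);t=st["eef_pos"];print(t,st["q"].round(2),railIn(st),st["force"])
b=toolT(*binT(43,-4,24));print("to pre",rel(t,R,*b).round(4))
for n in("scene","top"):
  f=grab_frame(n);np.savez(f"pics/{n}4.npz",**f)
  y,x=(110,130) if n=="scene" else (120,130)
  cv2.imwrite(f"pics/{n}4z.png",cv2.resize(f["pixels"][y:y+115,x:x+130,::-1],None,fx=5,fy=5,interpolation=cv2.INTER_CUBIC))
E
```

```text
t: 4.95
eef_pos: [0.5547, 0.0978, 0.187]
ee_rot: [1.58, 1.4, -2.906]
force: [0.5, -0.4, -2.0]
width: 0.062
t: 5.32
eef_pos: [0.5552, 0.0971, 0.1895]
ee_rot: [1.579, 1.402, -2.908]
force: [0.3, 0.5, -2.3]
width: 0.0618
[0.55523739 0.09707454 0.18953601] [ 0.49  0.31 -0.14 -0.04 -1.28 -1.82] (array([ 62.9,   1.4, -51.6]), array([-0. , 23.9, -0. ])) [ 0.28478849  0.50607811 -2.26718971]
to pre [ 0.0509 -0.0076  0.0014 -0.0004 -0.0008  0.0023]
```

View pics/scene4z.png

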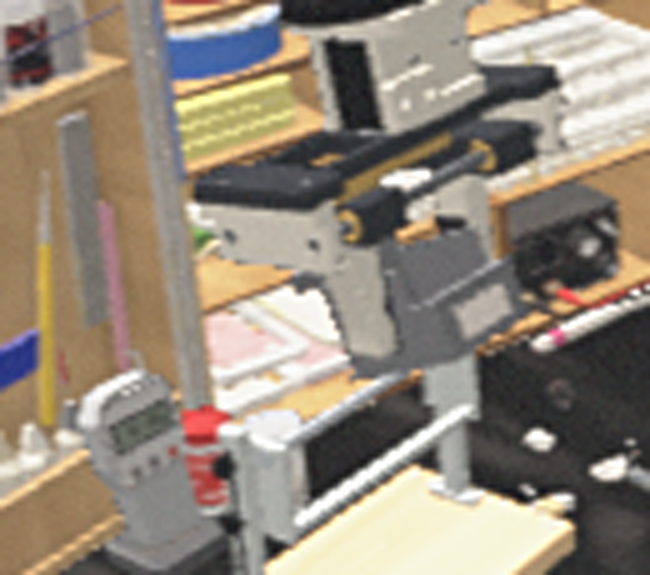

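View pics/top4z.png

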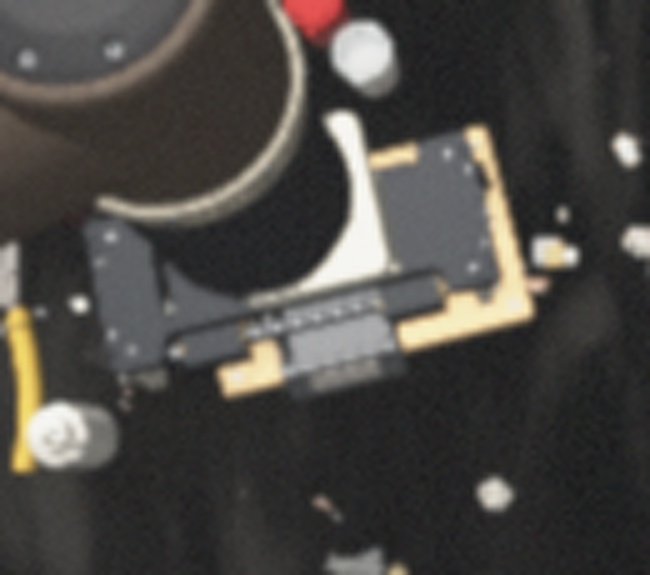

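The bin is tipped front-up over the rail; in the scene view its left finger is at (375,320) and the rail runs from (290,440) to (430,370). I'll go down to pre-hook.

```bash
python3 -m crank '[[0.025,-0.004,0.0014,0,0,0,0.5],[0.045,-0.007,0.0014,0,0,0,0.5],[0.051,-0.0076,0.0014,0,0,0,0.5],[0.051,-0.0076,0.0014,0,0,0,0.5],[0.051,-0.0076,0.0014,0,0,0,0.5]]' 30
python3 - <<'E'
from h import *
from station import *
st=get_state();R=Rs(st);t=st["eef_pos"];print(t,railIn(st),st["force"])
for n in("scene","wrist"):
  f=grab_frame(n);np.savez(f"pics/{n}5.npz",**f)
  if n=="scene":cv2.imwrite(f"pics/{n}5z.png",cv2.resize(f["pixels"][150:225,165:250,::-1],None,fx=8,fy=8,interpolation=cv2.INTER_CUBIC))
  else: cv2.imwrite(f"pics/{n}5.png",f["pixels"][:,:,::-1])
  if n=="scene":
    h=(t,R); pts=np.array([(54,31,30),(54,31,20),(43,31,-26),(43,31,-30),(-40,31,-30),(-40,-31,-30),(35,31,22)])/1e3
    P=(pts@BR.T+BP)@R.T+t
    print(((proj(f,P)-[165,150]+.5)*8-.5).round(0).tolist())
    RS=yawR(SY);Q=np.array([SO+[0,0,H]+RS@np.array([0,y,z]) for y,z in((.073,0),(-.073,0),(.031,.004),(.031,-.004))])
    print("rail",((proj(f,Q)-[165,150]+.5)*8-.5).round(0).tolist())
E
```

```text
t: 6.05
eef_pos: [0.5539, 0.0986, 0.1381]
ee_rot: [1.579, 1.402, -2.908]
force: [-0.5, 0.0, -1.0]
width: 0.0617
[0.55393709 0.09858125 0.1381425 ] (array([43. , -0.5, -4.2]), array([ 0. , 23.9, -0.1])) [-0.48450931  0.01383818 -0.99670004]
[[193.0, 263.0], [205.0, 291.0], [280.0, 413.0], [285.0, 424.0], [456.0, 402.0], [576.0, 320.0], [239.0, 279.0]]
rail [[166.0, 408.0], [456.0, 229.0], [254.0, 343.0], [257.0, 364.0]]
```

View pics/scene5z.png

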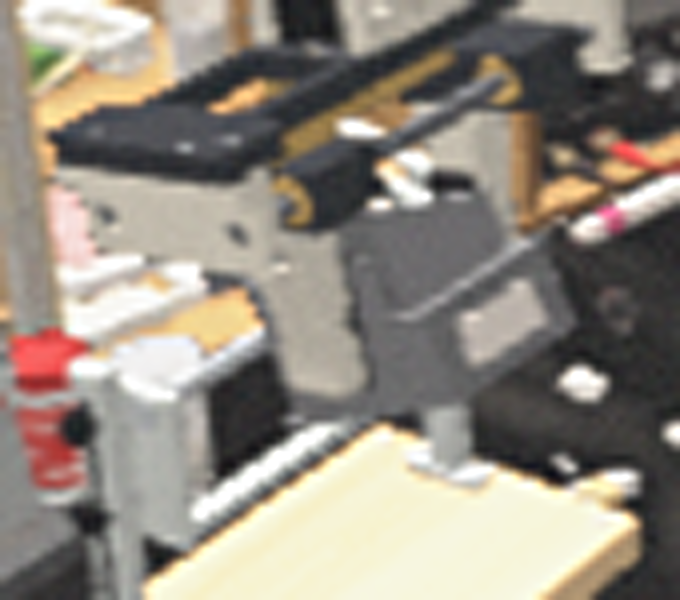

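View pics/wrist5.png

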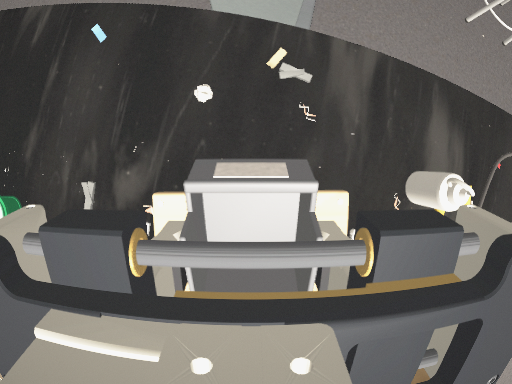

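Run:
```python
from h import *
S=dict(np.load("pics/scene5.npz"))
cv2.imwrite("pics/s5z.png",cv2.resize(S["pixels"][180:215,178:222,::-1],None,fx=16,fy=16,interpolation=cv2.INTER_CUBIC))
S0=dict(np.load("pics/scene0.npz"))
cv2.imwrite("pics/s0z.png",cv2.resize(S0["pixels"][170:207,178:226,::-1],None,fx=16,fy=16,interpolation=cv2.INTER_CUBIC))
RS=yawR(SY)
for y in (.073,.05,.031,0,-.031,-.06):
  Q=np.array([SO+[0,0,H]+RS@np.array([x,y,z]) for x,z in((0,.0),(0,-.0),(-.012,-.041),(-.012,-.048))])
  print(y,((proj(S0,Q)-[178,170]+.5)*16-.5).round(0).tolist())
```

```text
0.073 [[124.0, 497.0], [124.0, 497.0], [205.0, 734.0], [209.0, 770.0]]
0.05 [[224.0, 436.0], [224.0, 436.0], [302.0, 670.0], [306.0, 705.0]]
0.031 [[304.0, 387.0], [304.0, 387.0], [379.0, 618.0], [383.0, 654.0]]
0 [[429.0, 309.0], [429.0, 309.0], [502.0, 537.0], [505.0, 572.0]]
-0.031 [[550.0, 235.0], [550.0, 235.0], [619.0, 459.0], [622.0, 493.0]]
-0.06 [[658.0, 168.0], [658.0, 168.0], [725.0, 389.0], [727.0, 423.0]]
```

View pics/s5z.png

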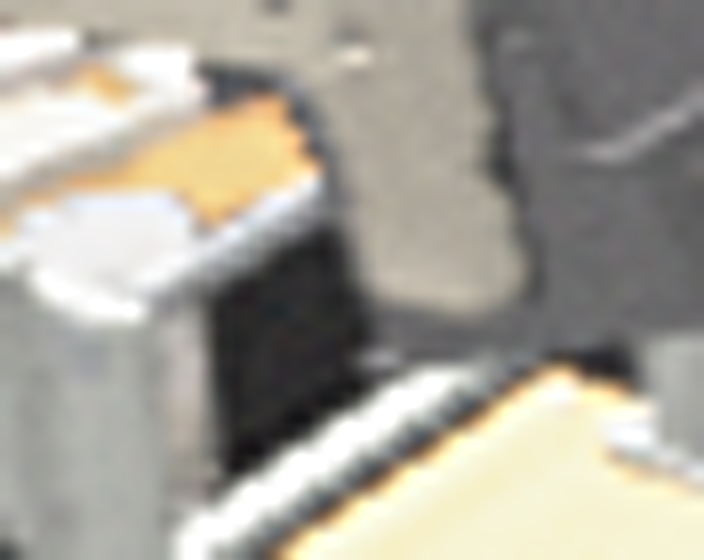

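View pics/s0z.png

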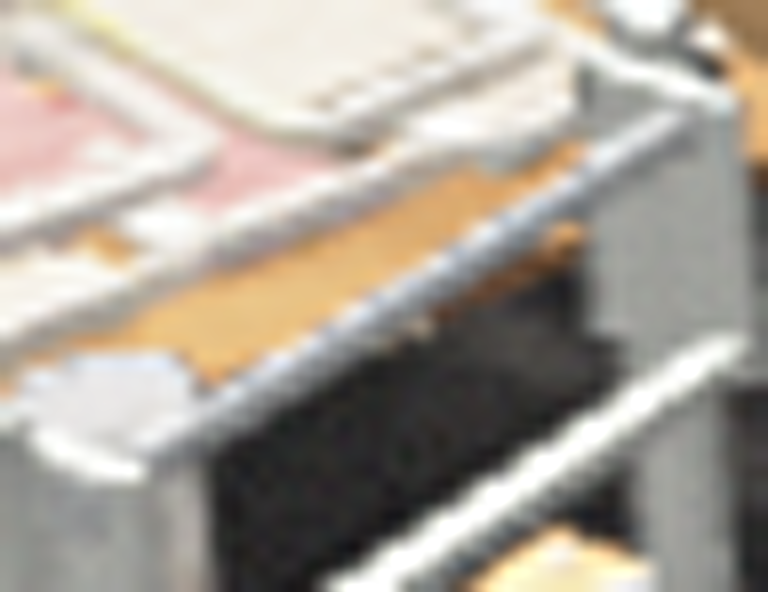

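Run:
```python
from h import *
T=dict(np.load("pics/top0.npz"));S=dict(np.load("pics/scene0.npz"))
cv2.imwrite("pics/t0z.png",cv2.resize(T["pixels"][145:195,160:240,::-1],None,fx=10,fy=10,interpolation=cv2.INTER_CUBIC))
gt=T["pixels"].astype(float)
# subpixel base edges in scene/top: project model for H guesses
g=lambda L,k,o:(np.array(L)+.5)/k-.5+np.array(o)
rs=g([(178,432),(430,275),(678,122)],16,(178,170))
SO2=np.array([.598,.109,0]);RS=yawR(12.9)
o,d=ray(S,rs)
# ray onto vertical plane through rail x=0 in stand
n=RS[:,0]
for dx in (-.002,0,.002):
  s=(n@(SO2+n*dx-o))/(d@n);P=o+d*s[:,None];print(dx,((P-SO2)@RS).round(4).tolist())
# base front corners in scene as check of the scene calibration
B=np.array([SO2+RS@np.array([x,y,.018]) for x,y in((-.0625,.1),(-.0625,-.1),(.0625,-.1),(.0625,.1))])
print("base in scene",((proj(S,B)-[150,160]+.5)*6-.5).round(0).tolist())
```

```text
-0.002 [[-0.002, 0.0599, 0.1407], [-0.002, -0.0009, 0.1413], [-0.002, -0.066, 0.1416]]
0 [[0.0, 0.058, 0.1392], [0.0, -0.0029, 0.1397], [0.0, -0.0683, 0.14]]
0.002 [[0.002, 0.0561, 0.1376], [0.002, -0.005, 0.1381], [0.002, -0.0705, 0.1384]]
base in scene [[302.0, 547.0], [577.0, 332.0], [383.0, 259.0], [97.0, 451.0]]
```

View pics/t0z.png

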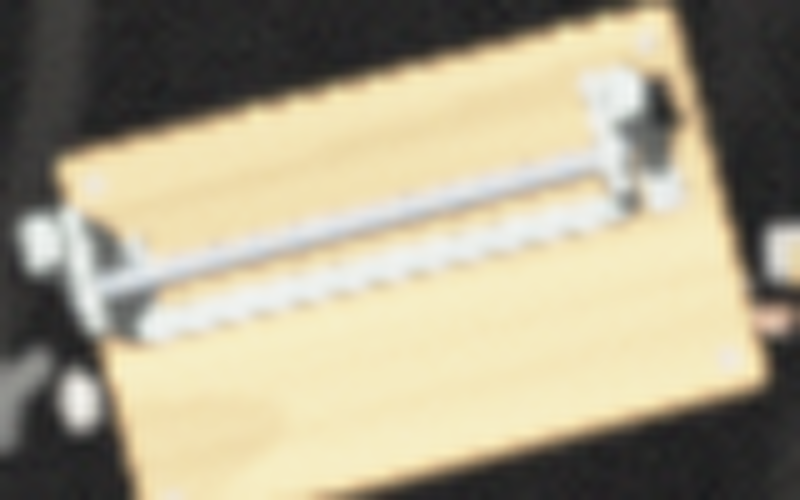

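Run:
```python
from h import *
T=dict(np.load("pics/top0.npz"));S=dict(np.load("pics/scene0.npz"))
g=lambda L,k,o:(np.array(L)+.5)/k-.5+np.array(o)
SO2=np.array([.598,.109,0]);RS=yawR(12.9)
rt=g([(110,283),(350,222),(600,165)],10,(160,145))
for z in (.132,.136,.14): print(z,((onz(T,rt,z)-SO2)@RS*1000).round(1).tolist())
# base corners in top, half-pixel right
C=onz(T,g([(55,160),(680,2),(770,380)],10,(160,145)),.018);print(C.round(4).tolist(),((C-SO2)@RS*1000).round(1).tolist())
rs=g([(178,432),(430,275),(678,122)],16,(178,170));
o2,d2=ray(S,rs);n=np.cross(d2[0],d2[2])
o1,d1=ray(T,rt)
for a in d1:
  P=o1+a*(n@(o2-o1)/(n@a));print("rail",P.round(4),((P-SO2)@RS*1000).round(1))
# bin shift check: same scene shot 3/5 vs prediction done earlier
```

```text
0.132 [[1.6, 71.6, 132.0], [2.1, 1.3, 132.0], [0.8, -71.7, 132.0]]
0.136 [[1.0, 70.9, 136.0], [1.5, 0.8, 136.0], [0.2, -71.9, 136.0]]
0.14 [[0.4, 70.1, 140.0], [0.9, 0.3, 140.0], [-0.4, -72.1, 140.0]]
[[0.6358, 0.2212, 0.018], [0.6824, 0.0234, 0.018], [0.5619, -0.0031, 0.018]] [[61.9, 101.0, 18.0], [63.2, -102.3, 18.0], [-60.3, -101.2, 18.0]]
rail [0.5829 0.1777 0.1386] [  0.6  70.4 138.6]
rail [0.5989 0.1097 0.1387] [  1.1   0.5 138.7]
rail [0.6136 0.0385 0.1404] [ -0.5 -72.2 140.4]
```

Better: with the half-pixel shift removed, the two views put the rail axis at (0.598, 0.109, 0.139), yaw about 12.7°. I'll update and step down along the bin's own z.

```bash
cat >> h.py <<'E'
SO=np.array([.5982,.109,0]);SY=12.7;H=.139
E
sed -i 's/def binT(xr,zr,th,H=H,y=0,up=0,SO=SO,SY=SY):/def binT(xr,zr,th,y=0,up=0):/' h.py
python3 - <<'E'
from h import *
from station import *
st=get_state();R=Rs(st);t=st["eef_pos"];print(t,railIn(st),st["force"],st["moment"])
for z in (5,18,24,26,28): print(z,rel(t,R,*toolT(*binT(43.5,z,24))).round(4))
E
```

```text
[0.55376808 0.09859097 0.13797502] (array([42.5,  0.2,  0.7]), array([ 0.2, 23.9, -0.1])) [ 0.40585874  0.78652228 -2.39587724] [ 0.11453782 -0.65882865 -0.02824751]
5 [ 0.0038  0.0021  0.0004  0.0037 -0.0014  0.0023]
18 [ 0.0164  0.0053  0.0004  0.0037 -0.0014  0.0023]
24 [ 0.0222  0.0068  0.0004  0.0037 -0.0014  0.0023]
26 [ 0.0242  0.0072  0.0005  0.0037 -0.0014  0.0023]
28 [ 0.0261  0.0077  0.0005  0.0037 -0.0014  0.0023]
```

```bash
python3 -m crank '[[0.006,0.002,0.0004,0,0,0,0.5],[0.011,0.004,0.0004,0,0,0,0.5],[0.0164,0.0053,0.0004,0,0,0,0.5],[0.0164,0.0053,0.0004,0,0,0,0.5]]' 30
python3 - <<'E'
from h import *
from station import *
st=get_state();R=Rs(st);t=st["eef_pos"];print(t,railIn(st),st["force"],st["moment"])
f=grab_frame("scene");np.savez("pics/scene6.npz",**f)
cv2.imwrite("pics/s6z.png",cv2.resize(f["pixels"][170:215,170:245,::-1],None,fx=10,fy=10,interpolation=cv2.INTER_CUBIC))
P=(np.array([(54,31,30),(54,31,20),(43,31,-26),(43,31,-30),(-40,31,-30),(-40,-31,-30)])/1e3@BR.T+BP)@R.T+t
print(((proj(f,P)-[170,170]+.5)*10-.5).round(0).tolist())
E
```

```text
t: 6.65
eef_pos: [0.5459, 0.0972, 0.1214]
ee_rot: [1.579, 1.401, -2.908]
force: [4.2, 0.7, -6.1]
width: 0.0621
[0.54589771 0.0972198  0.12144372] (array([43.1, -0.2, 19. ]), array([ 0.2, 23.9, -0.2])) [ 4.21664806  0.66956343 -6.10491354] [ 0.51806807 -2.29552502  0.12343573]
[[219.0, 194.0], [234.0, 228.0], [327.0, 380.0], [333.0, 393.0], [548.0, 370.0], [696.0, 265.0]]
```

View pics/s6z.png

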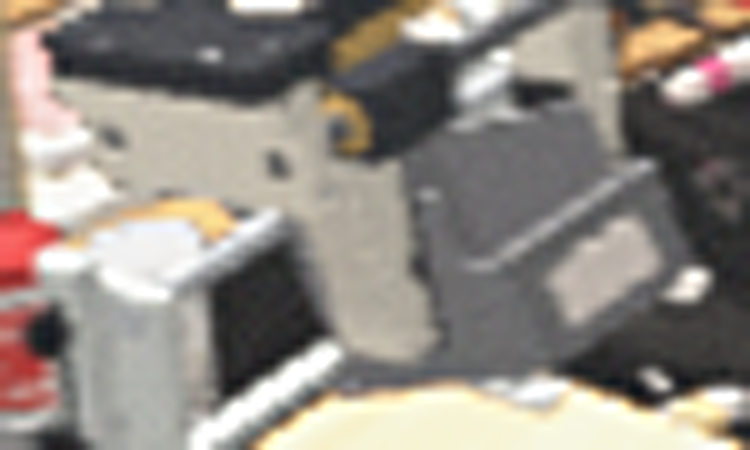

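```bash
python3 -m crank '[[0,0,0,0,0,0,0.5]]' ; python3 -m crank '[[0,0,0,0,0,0,0.5]]'
```

```text
t: 6.82
eef_pos: [0.5459, 0.0972, 0.1216]
ee_rot: [1.579, 1.401, -2.908]
force: [4.7, 1.5, -5.5]
width: 0.0623
t: 6.95
eef_pos: [0.5459, 0.0973, 0.1217]
ee_rot: [1.579, 1.401, -2.908]
force: [4.0, 1.8, -6.5]
width: 0.0617
```

There is a steady extra force of about (+4, +1, -4) N, which suggests the lip's inner face is already against the back of the rail. I'll test this by shifting 3 mm rearward along bin x.

```bash
python3 -m crank '[[0.0007,-0.003,0,0,0,0,0.5],[0.0007,-0.003,0,0,0,0,0.5],[0.0007,-0.003,0,0,0,0,0.5]]'
python3 - <<'E'
from h import *
from station import *
st=get_state();print(railIn(st),st["force"],st["moment"])
E
```

```text
t: 7.32
eef_pos: [0.5479, 0.0974, 0.1207]
ee_rot: [1.581, 1.399, -2.906]
force: [0.4, -0.3, -1.9]
width: 0.0619
(array([40.9, -0. , 19. ]), array([ 0.2, 24. , -0.2])) [ 0.4406435  -0.30051646 -1.85062091] [ 0.12782944 -0.63152414 -0.0241387 ]
```

Confirmed: the force is gone, so the lip is hooked behind the rail, and the true offset is about +4 mm in x. Now I'll feel downward for the web on the rail.

```bash
python3 -m crank '[[0.002,0.0005,0,0,0,0,0.5],[0.004,0.001,0,0,0,0,0.5],[0.004,0.001,0,0,0,0,0.5]]' ; python3 -m crank '[[0.002,0.0005,0,0,0,0,0.5],[0.002,0.0005,0,0,0,0,0.5]]'
python3 - <<'E'
from h import *
from station import *
st=get_state();print(railIn(st),st["force"],st["moment"])
E
```

```text
t: 7.7
eef_pos: [0.5463, 0.0971, 0.1167]
ee_rot: [1.58, 1.4, -2.907]
force: [0.6, -0.6, -1.6]
width: 0.0617
t: 7.95
eef_pos: [0.5457, 0.097, 0.1149]
ee_rot: [1.58, 1.4, -2.907]
force: [-0.5, -0.3, -1.5]
width: 0.062
(array([40.6, -0.1, 25.2]), array([ 0.2, 24. , -0.2])) [-0.45713704 -0.25389178 -1.47946874] [ 0.15217731 -0.63246905 -0.02314682]
```

```bash
python3 -m crank '[[0.0015,0.0004,0,0,0,0,0.5],[0.0015,0.0004,0,0,0,0,0.5]]' ; python3 -m crank '[[0.0015,0.0004,0,0,0,0,0.5],[0.0015,0.0004,0,0,0,0,0.5]]'
python3 - <<'E'
from h import *
from station import *
st=get_state();print(railIn(st),st["force"],st["moment"])
E
```

```text
t: 8.2
eef_pos: [0.546, 0.0971, 0.1143]
ee_rot: [1.58, 1.402, -2.906]
force: [1.4, -1.1, 3.8]
width: 0.0617
t: 8.45
eef_pos: [0.546, 0.0971, 0.1134]
ee_rot: [1.58, 1.404, -2.906]
force: [1.9, -0.2, 5.7]
width: 0.0617
(array([39.9, -0.1, 26.3]), array([ 0.3, 23.8, -0.2])) [ 1.85785917 -0.23088668  5.74775039] [ 0.0223324  -1.13024507  0.05968885]
```

Web contact at zr 26.3, with the force change (1.9, 7.5) along the web's normal. That puts the rail height at 0.139 within about 0.5 mm. Now I'll compute the swing about the rail.

Run:
```python
from h import *
from station import *
st=get_state();R=Rs(st);t=st["eef_pos"]
for th,x in ((20,40.2),(16,40.8),(12,41.3),(8,41.8),(5,42.2),(3,42.4),(1,42.6)): print(th,x,rel(t,R,*toolT(*binT(x,26.3,th))).round(4).tolist())
```

```text
20 40.2 [0.0031, -0.002, 0.0001, 0.0043, -0.0017, -0.0655]
16 40.8 [0.0061, -0.0041, 0.0001, 0.0044, -0.0015, -0.1353]
12 41.3 [0.0091, -0.0066, 0.0001, 0.0045, -0.0013, -0.2051]
8 41.8 [0.012, -0.0092, 0.0001, 0.0046, -0.0012, -0.2749]
5 42.2 [0.014, -0.0112, 0.0001, 0.0046, -0.0011, -0.3273]
3 42.4 [0.0153, -0.0127, 0.0001, 0.0047, -0.001, -0.3622]
1 42.6 [0.0165, -0.0143, 0.0001, 0.0047, -0.0009, -0.3971]
```

```bash
python3 -m crank '[[0.0031,-0.002,0,0.004,-0.0015,-0.0655,0.5],[0.0061,-0.0041,0,0.004,-0.0015,-0.1353,0.5],[0.0091,-0.0066,0,0.004,-0.0015,-0.2051,0.5],[0.0091,-0.0066,0,0.004,-0.0015,-0.2051,0.5],[0.0091,-0.0066,0,0.004,-0.0015,-0.2051,0.5]]' 15
python3 - <<'E'
from h import *
from station import *
st=get_state();print(railIn(st),st["force"],st["moment"])
R=Rs(st);t=st["eef_pos"]
f=grab_frame("scene");np.savez("pics/scene7.npz",**f)
cv2.imwrite("pics/s7z.png",cv2.resize(f["pixels"][170:220,170:245,::-1],None,fx=10,fy=10,interpolation=cv2.INTER_CUBIC))
P=(np.array([(54,31,30),(54,31,20),(43,31,-26),(43,31,-30),(-40,31,-30),(-40,-31,-30)])/1e3@BR.T+BP)@R.T+t
print(((proj(f,P)-[170,170]+.5)*10-.5).round(0).tolist())
f=grab_frame("wrist");np.savez("pics/wrist7.npz",**f);cv2.imwrite("pics/wrist7.png",f["pixels"][:,:,::-1])
E
```

```text
t: 9.07
eef_pos: [0.5492, 0.0979, 0.1024]
ee_rot: [-1.585, 1.538, 0.208]
force: [-0.9, 0.6, 3.0]
width: 0.0616
(array([42.5,  0.1, 27.7]), array([ 0. , 12.3,  0. ])) [-0.85891764  0.58350301  3.02741493] [-0.03404729  0.17264069  0.03420432]
[[229.0, 214.0], [239.0, 249.0], [310.0, 407.0], [314.0, 420.0], [544.0, 457.0], [691.0, 351.0]]
```

View pics/s7z.png

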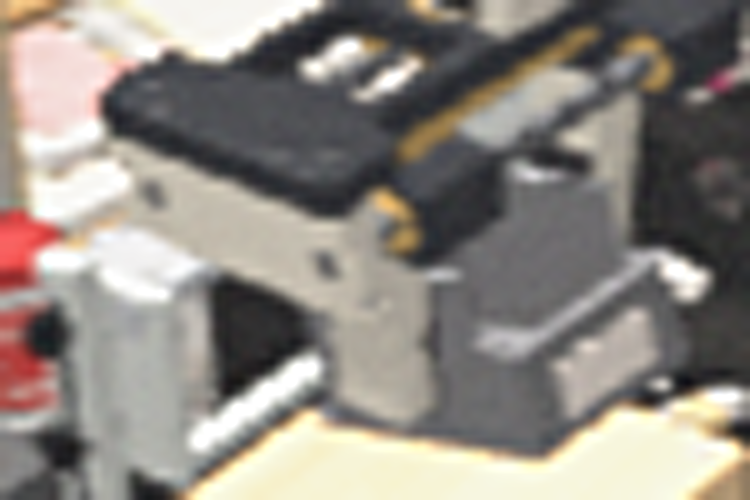

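View pics/wrist7.png

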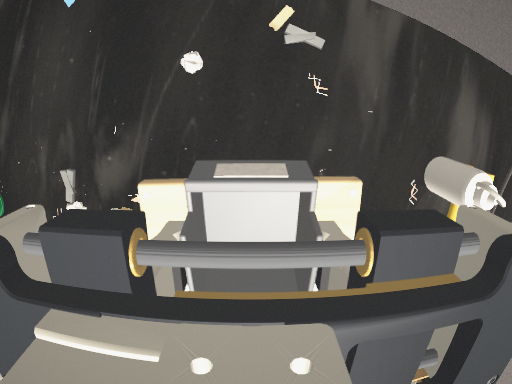

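Run:
```python
from h import *
from station import *
st=get_state();R=Rs(st);t=st["eef_pos"]
for th,x in ((10,42.4),(8,42.3),(5,42.3),(3,42.4),(1,42.6)): print(th,x,rel(t,R,*toolT(*binT(x,27.9,th))).round(4).tolist())
```

```text
10 42.4 [0.0019, -0.0012, 0.0001, -0.0003, 0.0001, -0.0396]
8 42.3 [0.0037, -0.0026, 0.0001, -0.0003, 0.0001, -0.0745]
5 42.3 [0.0062, -0.0047, 0.0001, -0.0003, 0.0001, -0.1268]
3 42.4 [0.0077, -0.006, 0.0001, -0.0002, 0.0001, -0.1617]
1 42.6 [0.0093, -0.0074, 0.0001, -0.0002, 0.0001, -0.1966]
```

```bash
python3 -m crank '[[0.0019,-0.0012,0,0,0,-0.0396,0.5],[0.0037,-0.0026,0,0,0,-0.0745,0.5],[0.0037,-0.0026,0,0,0,-0.0745,0.5],[0.0037,-0.0026,0,0,0,-0.0745,0.5]]' 15
python3 - <<'E'
from h import *
from station import *
st=get_state();print(railIn(st),st["force"],st["moment"])
R=Rs(st);t=st["eef_pos"]
for th,x in ((5,42.3),(3,42.4),(1,42.6)): print(th,x,rel(t,R,*toolT(*binT(x,28,th))).round(4).tolist())
E
```

```text
t: 9.68
eef_pos: [0.552, 0.0985, 0.0984]
ee_rot: [-1.575, 1.463, 0.217]
force: [-0.7, 0.9, 1.6]
width: 0.0618
(array([42.4,  0.1, 28.1]), array([-0.,  8.,  0.])) [-0.68636759  0.94036128  1.57298385] [0.11324285 0.27777637 0.03878968]
5 42.3 [0.0025, -0.0021, 0.0001, -0.0002, 0.0, -0.0526]
3 42.4 [0.0042, -0.0033, 0.0001, -0.0002, 0.0, -0.0875]
1 42.6 [0.0059, -0.0045, 0.0001, -0.0002, 0.0, -0.1224]
```

```bash
python3 -m crank '[[0.0015,-0.001,0,0,0,-0.027,0.5],[0.003,-0.002,0,0,0,-0.0526,0.5],[0.0047,-0.003,0,0,0,-0.0875,0.5],[0.0047,-0.003,0,0,0,-0.0875,0.5]]' 15
python3 - <<'E'
from h import *
from station import *
st=get_state();print(railIn(st),st["force"],st["moment"])
R=Rs(st);t=st["eef_pos"]
for th,x in ((1,42.6),(0,42.8),): print(th,x,rel(t,R,*toolT(*binT(x,28.4,th))).round(4).tolist())
f=grab_frame("scene");np.savez("pics/scene8.npz",**f)
cv2.imwrite("pics/s8z.png",cv2.resize(f["pixels"][170:220,170:245,::-1],None,fx=10,fy=10,interpolation=cv2.INTER_CUBIC))
P=(np.array([(54,31,30),(54,31,20),(43,31,-26),(43,31,-30),(-40,31,-30),(-40,-31,-30)])/1e3@BR.T+BP)@R.T+t
print(((proj(f,P)-[170,170]+.5)*10-.5).round(0).tolist())
f=grab_frame("wrist");np.savez("pics/wrist8.npz",**f);cv2.imwrite("pics/wrist8.png",f["pixels"][:,:,::-1])
E
```

```text
t: 10.18
eef_pos: [0.5551, 0.099, 0.0941]
ee_rot: [-1.574, 1.375, 0.218]
force: [-0.4, -0.8, 1.5]
width: 0.0618
(array([43.1,  0.3, 28.4]), array([ 0.,  3., -0.])) [-0.38029571 -0.81059831  1.45053823] [-0.15887652  0.58699317 -0.03321011]
1 42.6 [0.0018, -0.0017, 0.0003, 0.0001, -0.0001, -0.0344]
0 42.8 [0.0027, -0.0022, 0.0003, 0.0001, -0.0001, -0.0519]
[[232.0, 211.0], [237.0, 244.0], [289.0, 403.0], [291.0, 416.0], [527.0, 498.0], [674.0, 391.0]]
```

View pics/s8z.png

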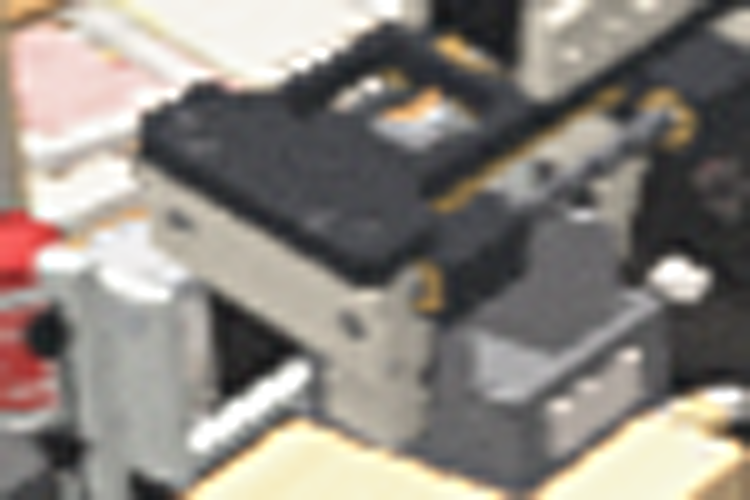

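View pics/wrist8.png

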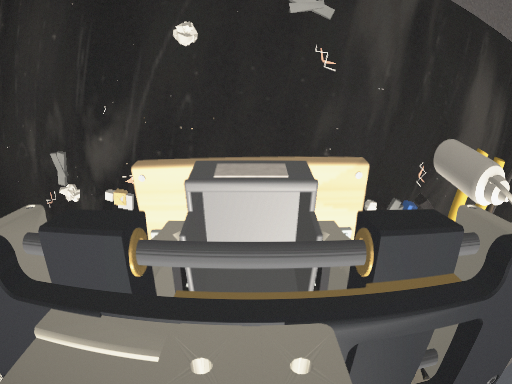

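```bash
python3 -m crank '[[0.001,-0.001,0,0,0,-0.02,0.5],[0.0022,-0.002,0,0,0,-0.04,0.5],[0.0022,-0.002,0,0,0,-0.04,0.5],[0.0022,-0.002,0,0,0,-0.04,0.5]]' 15
python3 - <<'E'
from h import *
from station import *
st=get_state();print(railIn(st),st["force"],st["moment"])
E
```

```text
t: 10.78
eef_pos: [0.5565, 0.0986, 0.0922]
ee_rot: [-1.578, 1.337, 0.214]
force: [-9.2, -1.9, 11.4]
width: 0.0619
(array([43.5,  0.9, 28.6]), array([-0. ,  0.8, -0.1])) [-9.17198533 -1.89639002 11.37275209] [-0.69314096  2.99178106  0.31811881]
```

The back is now against the bar: -9 N in x, with the web loaded on the rail. I'll ease off slightly, soften the grip, and then open.

```bash
python3 -m crank '[[-0.002,0.0015,0,0,0,0.01,0.5],[-0.002,0.0015,0,0,0,0.01,0.5],[-0.002,0.0015,0,0,0,0.01,0.5]]' 4; python3 -m crank '[[0,0,0,0,0,0,0.72],[0,0,0,0,0,0,0.74],[0,0,0,0,0,0,0.76],[0,0,0,0,0,0,0.85],[0,0,0,0,0,0,0.85],[0,0,0,0,0,0,0.85]]'
python3 - <<'E'
from h import *
from station import *
st=get_state();print(railIn(st),st["force"],st["moment"],st["width"])
for n in("scene","wrist"):
  f=grab_frame(n);np.savez(f"pics/{n}9.npz",**f)
  if n=="scene": cv2.imwrite("pics/s9z.png",cv2.resize(f["pixels"][170:220,170:245,::-1],None,fx=10,fy=10,interpolation=cv2.INTER_CUBIC))
  else: cv2.imwrite("pics/wrist9.png",f["pixels"][:,:,::-1])
E
```

```text
t: 11.15
eef_pos: [0.556, 0.0994, 0.0938]
ee_rot: [-1.572, 1.345, 0.22]
force: [1.7, -0.2, -0.2]
width: 0.062
t: 11.9
eef_pos: [0.5558, 0.0993, 0.094]
ee_rot: [-1.572, 1.344, 0.22]
force: [0.3, -0.6, -0.3]
width: 0.0745
(array([43.7,  0.2, 27.2]), array([-0. ,  1.2,  0. ])) [ 0.25325124 -0.55496695 -0.27220293] [-0.18624134  0.7703106  -0.03223373] 0.07445428545261505
```

View pics/s9z.png

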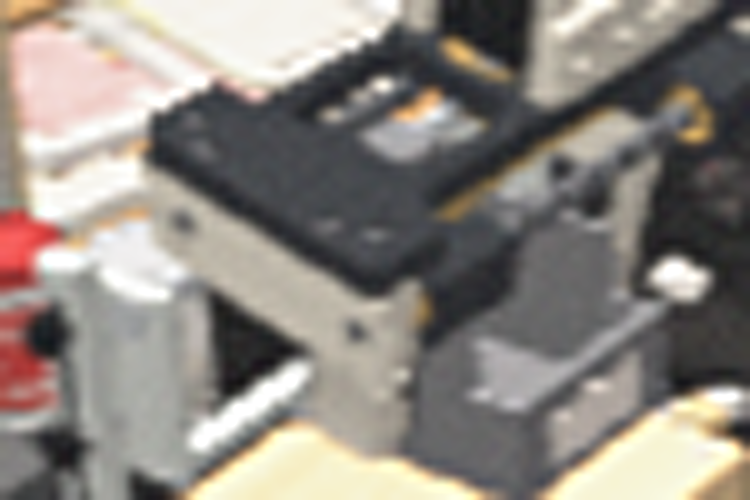

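View pics/wrist9.png

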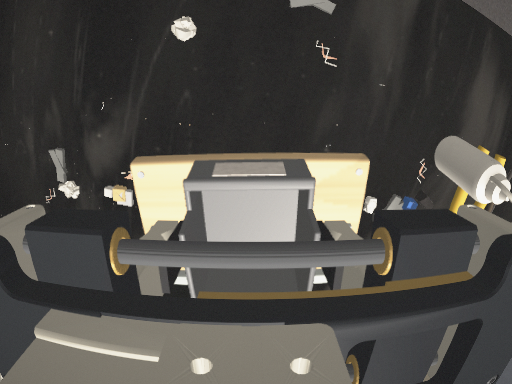

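Released and it stays hung, with fingers clear on both sides. I'll retract along the tool axis.

```bash
python3 -m crank '[[-0.008,0,0,0,0,0,0.85],[-0.025,0,0,0,0,0,0.85],[-0.05,0,0,0,0,0,0.85],[-0.08,0,0,0,0,0,0.85],[-0.13,0,0,0,0,0,0.85],[-0.18,0,0,0,0,0,0.85],[-0.2,0,0,0,0,0,0.85],[-0.2,0,0,0,0,0,0.85]]'
python3 - <<'E'
from h import *
from station import *
st=get_state();print(st["eef_pos"],st["force"])
for n in("scene","wrist","top"):
  f=grab_frame(n);np.savez(f"pics/{n}10.npz",**f);cv2.imwrite(f"pics/{n}10.png",f["pixels"][:,:,::-1])
  if n=="scene": cv2.imwrite("pics/s10z.png",cv2.resize(f["pixels"][165:225,165:245,::-1],None,fx=10,fy=10,interpolation=cv2.INTER_CUBIC))
E
```

```text
t: 13.0
eef_pos: [0.5123, 0.0898, 0.2915]
ee_rot: [-1.565, 1.34, 0.228]
force: [0.2, 0.5, -0.5]
width: 0.0749
[0.51233757 0.08984029 0.29147317] [ 0.20522931  0.50926856 -0.46940696]
```

View pics/s10z.png

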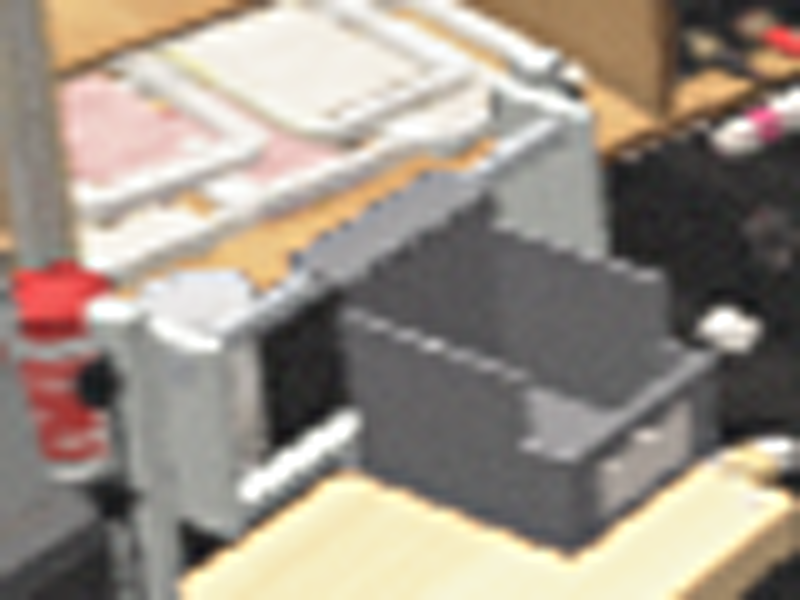

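View pics/wrist10.png

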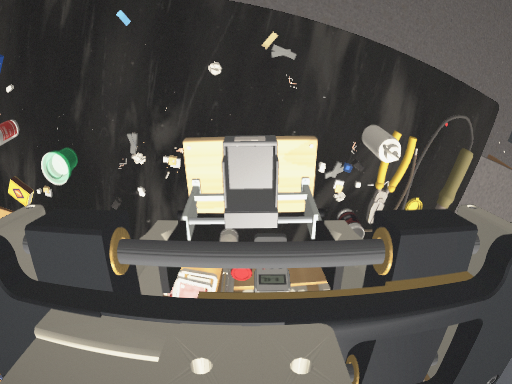

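View pics/scene10.png

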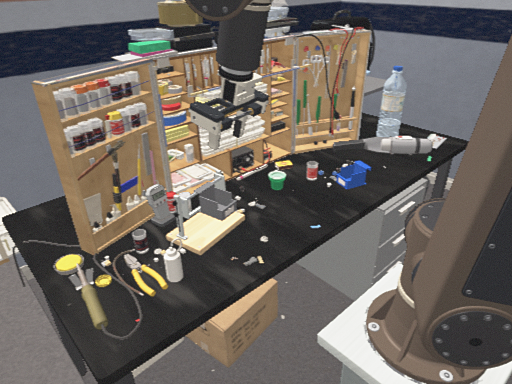

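The bin hangs on the rail with its back at the bar; bottle, cup and vial are standing where they were. Now a numeric check of the hung pose against the projected ideal.

Run:
```python
from h import *
S=dict(np.load("pics/scene10.npz"));W=dict(np.load("pics/wrist10.npz"))
names=[(-40,31,-30),(-40,-31,-30),(-40,31,0),(-40,-31,0),(-25,31,22),(54,31,32),(54,-31,32),(35,31,-30)]
pts=np.array(names)/1e3
for th in (0,3,6,9):
  c,Rb=binT(47,26,th); P=c+pts@Rb.T
  print(th,"S",((proj(S,P)-[165,165]+.5)*10-.5).round(0).tolist());print("   W",((projf(W,P)-[180,120]+.5)*5-.5).round(0).tolist())
cv2.imwrite("pics/w10z.png",cv2.resize(W["pixels"][120:240,180:320,::-1],None,fx=5,fy=5,interpolation=cv2.INTER_CUBIC))
```

```text
0 S [[580.0, 556.0], [726.0, 449.0], [573.0, 459.0], [722.0, 354.0], [523.0, 368.0], [290.0, 249.0], [446.0, 156.0], [364.0, 469.0]]
   W [[485.0, 80.0], [227.0, 80.0], [496.0, 119.0], [217.0, 119.0], [502.0, 219.0], [490.0, 552.0], [223.0, 553.0], [474.0, 356.0]]
3 S [[588.0, 545.0], [734.0, 437.0], [576.0, 445.0], [725.0, 340.0], [522.0, 355.0], [289.0, 250.0], [445.0, 157.0], [372.0, 470.0]]
   W [[487.0, 75.0], [225.0, 75.0], [498.0, 121.0], [215.0, 121.0], [504.0, 225.0], [490.0, 553.0], [223.0, 553.0], [475.0, 348.0]]
6 S [[594.0, 532.0], [741.0, 425.0], [578.0, 431.0], [727.0, 326.0], [521.0, 343.0], [289.0, 251.0], [445.0, 158.0], [380.0, 470.0]]
   W [[489.0, 70.0], [224.0, 70.0], [500.0, 123.0], [213.0, 123.0], [505.0, 233.0], [489.0, 553.0], [223.0, 553.0], [476.0, 339.0]]
9 S [[600.0, 519.0], [747.0, 412.0], [579.0, 416.0], [728.0, 312.0], [519.0, 330.0], [288.0, 252.0], [444.0, 159.0], [387.0, 470.0]]
   W [[491.0, 66.0], [221.0, 66.0], [502.0, 127.0], [211.0, 127.0], [507.0, 241.0], [489.0, 553.0], [223.0, 553.0], [476.0, 331.0]]
```

View pics/w10z.png

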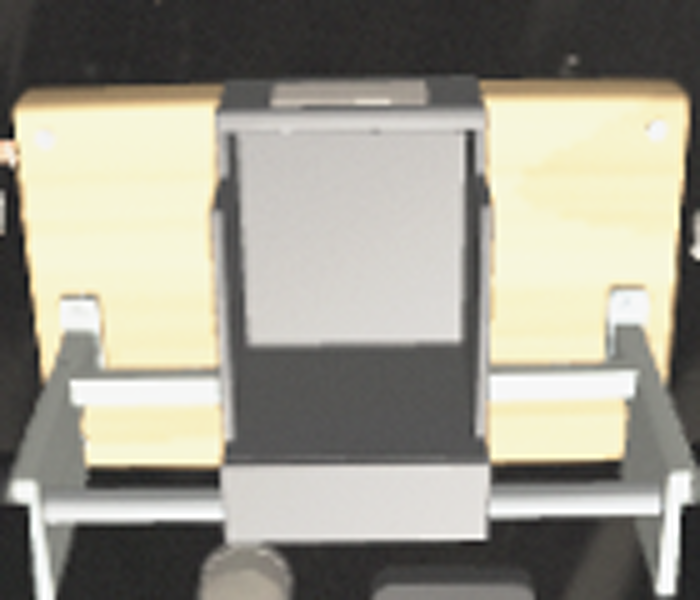

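Run:
```python
from h import *
from station import *
A=np.load("pics/scene0.npz")["pixels"].astype(int);f=grab_frame("scene");B=f["pixels"].astype(int);C=np.load("pics/scene10.npz")["pixels"].astype(int)
for n,(x0,x1,y0,y1) in dict(bottle=(162,186,244,284),cup=(266,288,168,192),vial=(304,320,160,181)).items():
  print(n,np.abs(A-B)[y0:y1,x0:x1].mean().round(2))
print("bin still",np.abs(C-B)[180:225,190:240].mean().round(2),get_state()["t"]); print(job_done())
```

```text
bottle 2.83
cup 3.17
vial 11.6
bin still 2.08 13.2
the job is handed in; nothing more can be done
None
```

Run:
```python
from h import *
A=dict(np.load("pics/top0.npz"))["pixels"].astype(int);B=dict(np.load("pics/top10.npz"))["pixels"].astype(int)
print("vial top view",np.abs(A-B)[160:178,337:357].mean(), "cup",np.abs(A-B)[146:170,291:315].mean())
A=np.load("pics/scene0.npz")["pixels"].astype(int);B=np.load("pics/scene10.npz")["pixels"].astype(int)
print(np.abs(A-B)[160:178,305:313].mean())
```

```text
vial top view 1.8342592592592593 cup 1.6018518518518519
3.247685185185185
```

The grey bin is hanging on the rail, level with its back against the lower bar. I handed the job in at 13.2 s.

**How it went:**
- I gripped the bin across its 62 mm width and tipped its front up 24°.
- I hooked the lip over the rail, brought the web down until it touched at a rail height of about 139 mm, and swung the bin down around the rail.
- I then let go and pulled the gripper back about 0.2 m.

**Last checks:**
- **Level:** in the last scene view the bin's corners match the ideal hanging pose to about 1 px, so it is tilted by less than about 1°.
- **Foot:** I could not see the foot directly. That it sits under the bar is inferred from the level pose and from feeling no contact until the back met the bar.
- **Stillness:** the bin had not moved between the last two pictures, and the gripper force was about zero after I let go.
- **Bottle, cup and vial:** the bottle and cup are unchanged in the pictures. The vial's scene check read high (11.6), probably because the bin had stood partly in front of it. I looked again after handing in: the top view (1.8) and the unblocked part of the scene view (3.2) show no change.

**What disagreed:**
- The bin sat about 3 mm away from where I had planned it in the grip.
- My first rail estimate was about 4 mm too low, and my x estimate was about 4 mm off. I corrected the height from the pictures and the x position by feel. The lip pressed lightly on the rail (about 6 N) on the way in.
- The highest force I read was about 15 N, when the back met the bar.

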